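# Gauge a link plate in the hinged checking fixture and hold it shut

## Task

Check the loose link plate in the hinged checking fixture: slide it, large-hole end first, fully home into the fixture's slot, swing the hinged leaf down onto it, then take the gauge pin from its stand and push it down through the leaf's bush, the plate's hole and the bed until its shoulder presses the sprung leaf fully shut. Finish while still gripping the pin and pressing it down, so that leaf and pin stay home, as for taking the reading: do not let go at the end. Leave the other things on the bench where they are.

Things in the scene. Friction and masses are not known exactly. Their poses are not given: they have to be found in the camera images.
- fixture: Hinged checking fixture, dark steel bed with bright side rails, fixed to the bench, 92 long (x) x 108 wide mm over its foot flanges. Origin on the bench, right below the bed's vertical bore; x points from the slot's mouth (robot's side) in towards the hinge, z up. Slot floor at z 20, end stop face at x +30. Bore 11.5 wide at x 0, y 0, right through the bed. Nothing but bench in front of x -38.
- slot_mouth (a point): Middle of the slot's mouth, x -35, y 0, z 25 mm of the fixture (same axes). The slot runs along +x: side rails 52 apart, keeper strips over the plate's edges (underside z 32, top z 36, gap of 40 between the two strips). From x -22 on it has these sizes; the mouth itself is flared to about 62 wide, its floor ramped down by 3 and the keepers' noses turned up by 4 mm.
- bed_bore (a point): Top of the bed's bore in the slot floor: x 0, y 0, z 20 mm of the fixture, same axes.
- leaf_hinge (a point): Centre of the leaf's hinge axis, which runs along the fixture's y: x +48, y 0, z 41.5 mm of the fixture.
- leaf (a joint): Angle (rad) of the leaf, the fixture's hinged top half. 0 = shut flat on the keeper strips, 1.57 = upright, stop at 1.75, where it leans back from the robot. It stays open by itself; pushed from behind towards the robot to under about 1.2 it falls shut, slowly. On the plate it rests ajar at about 0.04 on a sprung pad; 7 to 8 N down at the bush shut it fully; let go, it rises again.
- leaf_tab (a point): Middle of the leaf's thumb tab (28 wide, 8 thick), 88 mm from the hinge axis; its axes turn with the leaf, z out of the upper face. The leaf is aluminium, 64 wide, 10 thick, mid-plane through the hinge axis, reaching 80 mm from it, 94 with the tab. The sprung pad sits under it at 73 mm; with the leaf down it closes the slot, so that no plate can be slid in.
- leaf_bush (a point): Top centre of the flush bush in the leaf, 48 mm from the hinge axis: hole 11.5 wide through the 10 mm leaf, right above the bed bore when shut, its top then 46.5 mm above the bench. Axes turn with the leaf.
- link_plate: The loose link plate: flat aluminium plate 100 x 50 x 10 mm, about 0.14 kg, lying flat on the bench. Origin at the centre of its underside, x along its length, z up. Large hole 12.8 wide at x +20; small hole 6.8 wide at x -40 near the tail. The end at x +50 (large hole) goes in first, against the stop; fully home the origin is at x -20 of the fixture and 35 mm stand out of the mouth.
- plate_bore (a point): Top centre of the plate's large hole: x +20, y 0, z 10 mm of the plate. Fully home it lies right over the bed bore, 30 mm above the bench.
- pin_stand: Black pin stand, 52 x 84 mm at the foot, 44 x 76 above, 46 high, fixed to the bench. Origin at the centre of its underside. Its wide hole (x 0, y +18) holds the gauge pin upright; the narrow hole (x 0, y -18) is empty.
- gauge_pin: Steel gauge pin, 78 mm long, about 0.12 kg, upright in its stand with its tip 6 mm above the bench. Origin at the tip, z up its axis. Shank 10 in diameter, 40 long, the last 7 tapered to 5.6; shoulder 28 in diameter from z 40 to 44; knurled round head, 22 in diameter, from z 44 to 78, to be gripped. Pressed home in the fixture the shoulder lies on the leaf, the tip 6.5 above the bench.
- pin_head (a point): Top centre of the pin's head, z 78 mm of the pin.
- ring_gauge_1: Bystander: steel setting ring 46 in diameter, 14 high. Origin under its centre.
- ring_gauge_2: Bystander: steel setting ring 34 in diameter, 12 high. Origin under its centre.
- setting_master: Bystander: stepped steel setting master 30 in diameter, 43 high. Origin under its centre.
- loupe: Bystander: black folding loupe 44 x 30 x 14. Origin under its centre.
- tape_roll: Bystander: roll of tape 66 in diameter, 18 high. Origin under its centre.
- marker_1: Bystander: felt marker 133 long, lying. Origin under its centre.
- oil_bottle: Bystander: small oil bottle 36 in diameter, 98 high. Origin under its centre.

How it is judged:
By the outcome, as a careful person would: the job done as asked, in the order asked, and still so for the second after the job is handed in, while the arm keeps its last pose, push and grip.
It also fails if it takes over 72 s, if anything falls off the work surface, if the arm or the gripper's body presses on something with over 40 N, if the wrist force passes 120 N, or if a joint passes its speed limit or range.

## Robot

A 7-joint arm with a two-finger parallel gripper is mounted at the origin on a cart in front of the work surface, level with it; the furniture and walls round the work are solid. World frame = base frame: x ahead of the robot, y to its left, z up, the work surface at z = 0. Lengths are in m, angles in rad, forces in N, time in s.
With the tool pointing down it reaches from about 0.425 to 0.875 m from the base axis. Payload 9.9 kg.
Tool frame: the origin (TCP) lies midway between the tips of the shut fingers; the grasp point (between the pads) lies 19 mm behind it (r.grip_depth is the distance from the TCP to the grasp point, in m); y points along the fingers, z is the direction in which the jaws open and shut, and the axes are right-handed (so a half turn about y gives the same grasp; the last joint's range is limited). The gripper opens to 85 mm and grips with 20 to 120 N. Pads are 22 mm wide; open, the fingers measure 114 mm over their backs; the gripper's body (76 mm by 85 mm) begins 54 mm behind the grasp point. The pads swing forward as they close: fully open they stand 13 mm farther back than shut.
Start: joints at [1.053, 0.576, 0.025, 1.437, -0.015, 1.129, -0.057], TCP at [0.284, -0.612, 0.231] pointing down, gripper open.
Joint ranges: [-2.76, 2.76], [-0.34, 2.15], [-1.52, 1.57], [0.19, 2.46], [-1.09, 4.23], [0.17, 1.99], [-2.82, 2.82]. Speed limits (rad/s): [2.22, 2.22, 3.01, 3.01, 3.14, 3.14, 3.14].

## Interface

Orientations are given as a 3x3 rotation matrix whose columns are the frame's x, y, z axes.
In Python, from plant import r gives the robot as it stands. The module is installed in compiled form; this text tells all that it offers.
- The arm moves only by the tool carry_out, never from a script. Its argument "steps" is a list of rows, each a list of 2 entries, a list of its own where there are three numbers: the shift along the tool's x, y, z in m, then the turn about the tool's y in rad. A call has 1 to 5 rows; each row is the pose to reach, as a shift and turn from the pose measured when the call began, along the tool's axes at that moment; what a row does not reach only later rows make up. A row lasts 1/10 s, in which the tool goes at most 50 mm and 8.59 degrees, less where a joint would pass 70% of its speed; a pose out of reach is approached as far as the arm can. A call with a gripper value outside its range is refused whole. "claw" is the gripper's target within -1 to 1 (shut at 1, half-way at 0, fully open at -1), set as the call begins (left out, the last holds). The fingers move at their own pace and stop on an object; "newtons" is the grip in N (left out, the last holds). Time passes only in rows, so rows that repeat a pose let the fingers close. It gives the time, the measured TCP pose, the force and the opening at its end, in the units of the state.
- r.observe(): the state, without advancing time (a new reading comes with each control period).
- r.capture(name): name is "side" or "top" or "wrist"; returns the picture (384x512x3 uint8, red, green, blue); there is no depth.
- r.get_calibration(name): a dict with "K" (3x3 intrinsics, pixels), "R" (3x3) and "t" (3): a world point X has camera coordinates R X + t; the wrist camera has in their place "tool_from_camera" (4x4, takes a point from camera to tool coordinates, whose origin is the TCP and whose axes are the tool frame's). Camera axes: x right, y down, z forward; pixel columns grow to the right and rows downward; lengths in m; the calibration is good to about 2 mm. A picture is of the moment at which its call begins: read the wrist's pose just before it. get_calibration takes no time and is no camera call.
- r.sign_off(): hands the job in, once; it reports no verdict.
The state is a dict: "time_s": time; "joint_positions": joint angles; "qvel": joint speeds; "joint_torque": joint torques, N m; "eef_pos": TCP position; "tcp_rot": TCP orientation; "contact_force": force on the tool from outside, world axes, zero at the start; "torque": the same for the moment, N m; "opening": finger opening in m.
Only numpy, scipy, OpenCV 4.12 (cv2) and the standard library are available. Lean on these libraries where they do the work, as an engineer would, in place of code of your own. Each camera call takes 0.05 s, during which the arm holds its last target.

## Working session

There is one attempt and no reset: what is moved stays moved. The work goes in short steps, Python scripts to look and compute and a tool call to move; the robot and the scene stay as the last step left them, time stands still between calls to the robot, and variables do not carry over. Pictures are saved under pics/ and viewed, and the job is handed in when it is done.

Besides the shell and the picture viewer there is one more tool, called after "Emit:" as name([rows], argument=value, ...), one row to a line, values as JSON. carry_out: Moves the arm, as the interface text tells. Its arguments: {"type":"object","properties":{"steps":{"type":"array"},"claw":{"type":"number"},"newtons":{"type":"number"}},"required":["steps"]}

```bash
mkdir -p pics; ls; python3 - <<'E'
from plant import r
import cv2, numpy as np
np.set_printoptions(precision=4,suppress=True)
s=r.observe()
for k,v in s.items(): print(k,np.array(v))
print(r.grip_depth)
for n in ["side","top","wrist"]:
    c=r.get_calibration(n); print(n,c)
for n in ["side","top"]:
    im=r.capture(n); cv2.imwrite(f"pics/{n}0.png",im[:,:,::-1])
E
```

```text
pics
time_s 0.0
joint_positions [ 1.0532  0.5765  0.0248  1.4379 -0.015   1.129  -0.0565]
qvel [ 0.0004  0.0009 -0.0002 -0.0007  0.0008 -0.0009  0.0019]
joint_torque [ -0.0006 -76.5764   2.2506 -28.597    0.0154   0.0125   0.    ]
eef_pos [ 0.2835 -0.612   0.2304]
tcp_rot [[-0.9073 -0.0008  0.4204]
 [-0.4204  0.0015 -0.9073]
 [ 0.0001 -1.     -0.0017]]
contact_force [-0.2663 -0.4902  0.5712]
torque [-0.0214 -0.0029 -0.0402]
opening 0.08535572304149384
0.0187
side {'K': array([[450.8814,   0.    , 262.9274],
       [  0.    , 450.8814, 196.2542],
       [  0.    ,   0.    ,   1.    ]]), 'R': array([[-0.9725, -0.233 , -0.0058],
       [-0.141 ,  0.6082, -0.7812],
       [ 0.1855, -0.7588, -0.6243]]), 't': array([0.5508, 0.1131, 1.2201])}
top {'K': array([[457.5241,   0.    , 258.6381],
       [  0.    , 457.5241, 192.0595],
       [  0.    ,   0.    ,   1.    ]]), 'R': array([[ 0.0222, -0.9995, -0.023 ],
       [-0.9893, -0.0186, -0.1449],
       [ 0.1444,  0.026 , -0.9892]]), 't': array([0.0835, 0.5694, 1.384 ])}
wrist {'K': array([[303.8279,   0.    , 253.3359],
       [  0.    , 303.8279, 192.362 ],
       [  0.    ,   0.    ,   1.    ]]), 'tool_from_camera': array([[ 0.0005,  0.9559,  0.2937, -0.0747],
       [-0.0001, -0.2937,  0.9559, -0.1425],
       [ 1.    , -0.0005, -0.0001,  0.0005],
       [ 0.    ,  0.    ,  0.    ,  1.    ]])}
```

View pics/side0.png

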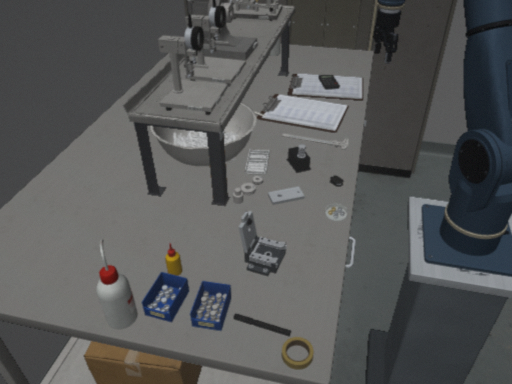

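View pics/top0.png

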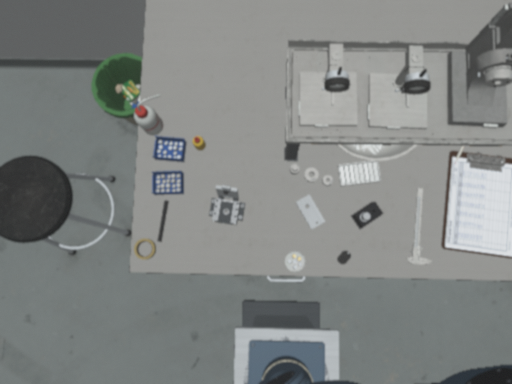

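```bash
cat > h.py <<'E'
from plant import r
import cv2, numpy as np
np.set_printoptions(precision=4,suppress=True)
def cam(name,s=None):
    c=r.get_calibration(name);K=c['K']
    if name=='wrist':
        s=s or r.observe()
        T=np.eye(4);T[:3,:3]=s['tcp_rot'];T[:3,3]=s['eef_pos']
        M=T@c['tool_from_camera']; R=M[:3,:3].T; t=-R@M[:3,3]
    else: R,t=c['R'],c['t']
    return K,np.array(R),np.array(t)
def cast(C,uv,z):
    K,R,t=C; uv=np.atleast_2d(uv).astype(float)
    d=np.linalg.solve(K,np.c_[uv,np.ones(len(uv))].T); d=(R.T@d).T; o=-R.T@t
    return o+d*((z-o[2])/d[:,2])[:,None]
def proj(C,X):
    K,R,t=C; p=(K@(R@np.atleast_2d(X).T+t[:,None])).T
    return p[:,:2]/p[:,2:]
def snap(name,fn):
    s=r.observe(); im=r.capture(name)[:,:,::-1].copy(); cv2.imwrite(f'pics/{fn}.png',im)
    np.savez(f'pics/{fn}.npz',K=cam(name,s)[0],R=cam(name,s)[1],t=cam(name,s)[2])
    return im,cam(name,s)
def load(fn):
    d=np.load(f'pics/{fn}.npz'); return cv2.imread(f'pics/{fn}.png'),(d['K'],d['R'],d['t'])
def crop(fn,x0,y0,x1,y1,k,out,g=1.0):
    im=cv2.imread(f'pics/{fn}.png')[y0:y1,x0:x1]
    im=np.clip(255*(im/255.)**(1/g),0,255).astype(np.uint8)
    im=cv2.resize(im,None,fx=k,fy=k,interpolation=cv2.INTER_CUBIC); cv2.imwrite(f'pics/{out}.png',im)
E
python3 - <<'E'
from h import *
crop('top0',190,140,400,280,3.8,'top0c',1.8)
crop('side0',210,130,370,290,3.7,'side0c',1.8)
C=cam('top')
for n,uv,z in [('fix',(227,210),.03),('plate',(311,211),.01),('stand',(367,214),.05)]: print(n,cast(C,uv,z))
E
```

```text
fix [[0.5108 0.1934 0.03  ]]
plate [[ 0.5149 -0.0709  0.01  ]]
stand [[ 0.5049 -0.2384  0.05  ]]
```

View pics/top0c.png

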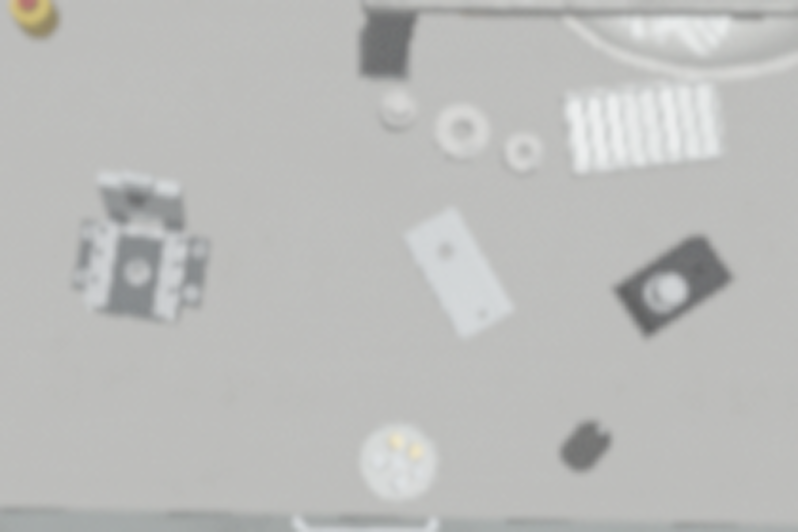

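View pics/side0c.png

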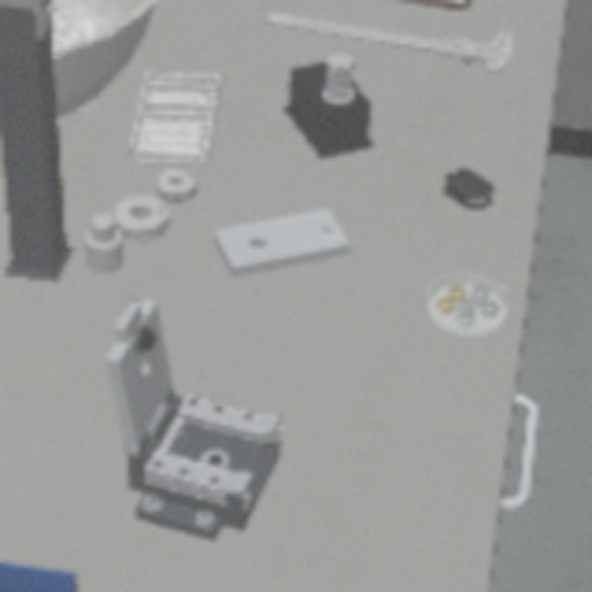

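```bash
python3 - <<'E'
from h import *
C=cam('top')
f=lambda x,y:(190+x/3.8,140+y/3.8)
a=cast(C,f(445,250),.01)[0];b=cast(C,f(482,313),.01)[0]
print('holes',a,b,np.linalg.norm(a-b),np.degrees(np.arctan2(*(a-b)[[1,0]])))
print('bore',cast(C,f(137,272),.02))
print('pin',cast(C,f(665,291),.084), 'standcorners',cast(C,[f(703,236),f(733,277),f(647,336),f(614,289)],.046))
print('rail ends L',cast(C,[f(108,224),f(95,310)],.036),'R',cast(C,[f(180,232),f(175,320)],.036))
print('leaf tab',cast(C,[f(100,175),f(180,183)],.13))
print('rings',cast(C,[f(463,131),f(522,152),f(398,105)],.014))
E
```

```text
holes [ 0.5313 -0.0585  0.01  ] [ 0.4793 -0.0894  0.01  ] 0.06047316123072107 30.790219028063245
bore [[0.5068 0.1972 0.02  ]]
pin [[ 0.4935 -0.2252  0.084 ]] standcorners [[ 0.5426 -0.2642  0.046 ]
 [ 0.5096 -0.2878  0.046 ]
 [ 0.4606 -0.2182  0.046 ]
 [ 0.498  -0.1921  0.046 ]]
rail ends L [[0.5444 0.2208 0.036 ]
 [0.4732 0.229  0.036 ]] R [[0.5389 0.1612 0.036 ]
 [0.4664 0.1632 0.036 ]]
leaf tab [[0.5703 0.2176 0.13  ]
 [0.5652 0.1555 0.13  ]]
rings [[ 0.6316 -0.0725  0.014 ]
 [ 0.6146 -0.1219  0.014 ]
 [ 0.6529 -0.0178  0.014 ]]
```

```bash
cat >> h.py <<'E'
def go(p,az=None):
    s=r.observe(); R=np.array(s['tcp_rot']); d=np.array(p)-s['eef_pos']
    a=np.degrees(np.arctan2(R[1,0],R[0,0]))
    turn=0 if az is None else -np.radians(az-a)
    print('t',round(s['time_s'],2),'pos',np.array(s['eef_pos']),'az',round(a,2),'F',np.array(s['contact_force']),'op',round(s['opening'],4))
    print('shift',R.T@d,'turn',round(turn,4))
E
python3 -c "
from h import *
go((.483,-.087,.2),30.8)"
```

```text
t 0.1 pos [ 0.2836 -0.6121  0.2305] az -155.14 F [-0.1115  0.4311  0.2489] op 0.0855
shift [-0.4017  0.0311 -0.3925] turn -3.2453
```

Emit:
carry_out([
  [[-0.033, 0.002, -0.033], -0.15],
  [[-0.066, 0.004, -0.066], -0.3],
  [[-0.1, 0.006, -0.1], -0.45],
  [[-0.133, 0.008, -0.133], -0.6],
  [[-0.16, 0.01, -0.16], -0.75],
], claw=-1)

```text
time_s: 0.6
eef_pos: [0.3621, -0.3968, 0.2206]
tcp_rot: [[-0.37, -0.001, 0.929], [-0.929, 0.002, -0.37], [-0.002, -1.0, -0.001]]
contact_force: [1.8, -0.8, 0.4]
opening: 0.0856
```

```bash
python3 -c "
from h import *
go((.483,-.087,.2),30.8)"
```

```text
t 0.6 pos [ 0.3621 -0.3968  0.2206] az -111.73 F [ 1.7896 -0.7896  0.389 ] op 0.0856
shift [-0.3325  0.0211 -0.0024] turn -2.4877
```

Emit:
carry_out([
  [[-0.04, 0.005, 0], -0.15],
  [[-0.08, 0.01, 0], -0.3],
  [[-0.12, 0.015, 0], -0.45],
  [[-0.16, 0.02, 0], -0.6],
  [[-0.2, 0.02, 0], -0.75],
])

```text
time_s: 1.1
eef_pos: [0.436, -0.2093, 0.2003]
tcp_rot: [[0.361, -0.002, 0.933], [-0.933, 0.002, 0.361], [-0.003, -1.0, -0.001]]
contact_force: [0.8, -0.4, -0.3]
opening: 0.0855
```

```bash
python3 -c "
from h import *
go((.483,-.087,.2),30.8)"
```

```text
t 1.1 pos [ 0.436  -0.2093  0.2003] az -68.85 F [ 0.812  -0.3845 -0.2815] op 0.0855
shift [-0.0972  0.0005  0.088 ] turn -1.7393
```

Emit:
carry_out([
  [[-0.02, 0, 0.02], -0.15],
  [[-0.04, 0, 0.04], -0.3],
  [[-0.06, 0, 0.055], -0.45],
  [[-0.08, 0, 0.07], -0.6],
  [[-0.097, 0, 0.088], -0.75],
])

```text
time_s: 1.6
eef_pos: [0.4827, -0.0861, 0.2004]
tcp_rot: [[0.9, -0.003, 0.436], [-0.436, 0.002, 0.9], [-0.003, -1.0, 0.001]]
contact_force: [0.6, -0.4, 0.1]
opening: 0.0851
```

Emit:
carry_out([
  [[0, 0, 0], -0.15],
  [[0, 0, 0], -0.3],
  [[0, 0, 0], -0.45],
  [[0, 0, 0], -0.6],
  [[0, 0, 0], -0.75],
])

```text
time_s: 2.1
eef_pos: [0.4825, -0.0862, 0.2002]
tcp_rot: [[0.956, -0.003, -0.294], [0.294, 0.002, 0.956], [-0.002, -1.0, 0.003]]
contact_force: [-0.4, -0.2, -0.2]
opening: 0.0854
```

```bash
python3 -c "
from h import *
go((.483,-.087,.2),30.8)"
```

```text
t 2.1 pos [ 0.4825 -0.0862  0.2002] az 17.09 F [-0.3995 -0.1703 -0.205 ] op 0.0854
shift [ 0.0002  0.0002 -0.0009] turn -0.2393
```

Emit:
carry_out([
  [[0, 0, 0], -0.12],
  [[0, 0, 0], -0.24],
  [[0, 0, 0], -0.24],
])

```text
time_s: 2.4
eef_pos: [0.4823, -0.0864, 0.1998]
tcp_rot: [[0.858, -0.004, -0.514], [0.514, 0.003, 0.858], [-0.002, -1.0, 0.004]]
contact_force: [-0.8, 0.6, 0.8]
opening: 0.0852
```

```bash
python3 -c "
from h import *
go((.483,-.087,.2),30.8)
snap('wrist','w1'); crop('w1',0,0,512,384,1.5,'w1c',1.6)"
```

```text
t 2.4 pos [ 0.4823 -0.0864  0.1998] az 30.93 F [-0.8208  0.6244  0.7615] op 0.0852
shift [ 0.0003 -0.0002 -0.0009] turn 0.0024
```

View pics/w1c.png

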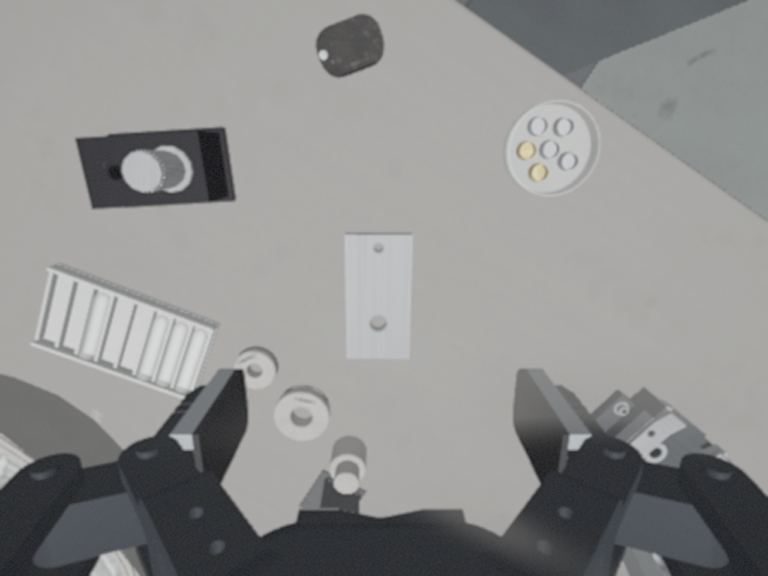

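```bash
python3 - <<'E'
from h import *
im,C=load('w1')
g=cv2.cvtColor(im,cv2.COLOR_BGR2GRAY)
print(g[200,240:245],g[200,200:205],g[215,250:254], im[200,245],im[200,205])
hsv=im.astype(int); d=hsv[:,:,0]-hsv[:,:,2]
print('b-r plate',d[170:230,240:265].mean(),'bench',d[170:230,190:220].mean())
m=((d>d[170:230,190:220].mean()/2+d[170:230,240:265].mean()/2)).astype(np.uint8)
m=cv2.morphologyEx(cv2.medianBlur(m,3),cv2.MORPH_OPEN,np.ones((3,3)))
n,l,st,ce=cv2.connectedComponentsWithStats(m)
k=l[190,250]; print(k,st[k],ce[k])
cs,_=cv2.findContours((l==k).astype(np.uint8),cv2.RETR_EXTERNAL,cv2.CHAIN_APPROX_NONE)
c=max(cs,key=cv2.contourArea); 
P=cast(C,c[:,0,:],.01)[:,:2]
rc=cv2.minAreaRect((P*1000).astype(np.float32)); print('rect mm',rc, cv2.boxPoints(rc))
# holes
sub=g[150:240,228:276]; 
for (u,v) in [(251.7,165),(252,215)]:
    u0,v0=int(u),int(v); w=g[v0-8:v0+9,u0-8:u0+9].astype(float); thr=np.percentile(w,70)-12
    yy,xx=np.nonzero(w<thr); p=(u0-8+xx.mean(),v0-8+yy.mean()); print('hole',p,len(xx),cast(C,p,.01))
print(proj(C,[.4823,-.0864,0]))
E
```

```text
[160 161 162 161 162] [135 136 135 135 135] [136 136 136 136] [166 164 162] [132 135 137]
b-r plate 4.209333333333333 bench -3.9055555555555554
8 [ 230  155   45   85 3600] [251.7375 195.8228]
rect mm ((512.2578125, -70.31379699707031), (101.5925521850586, 50.26051330566406), 30.49896240234375) [[ 455.7356  -74.4409]
 [ 481.244  -117.7473]
 [ 568.78    -66.1867]
 [ 543.2717  -22.8803]]
hole (np.float64(251.8372093023256), np.float64(165.18604651162792)) 43 [[ 0.4785 -0.0903  0.01  ]]
hole (np.float64(251.6727272727273), np.float64(215.57272727272726)) 110 [[ 0.5301 -0.0597  0.01  ]]
[[253.0482 167.8986]]
```

```bash
python3 -c "
from h import *
go((.4816,-.0885,.03),30.6)"
```

```text
t 2.45 pos [ 0.4823 -0.0864  0.1999] az 30.68 F [0.5784 0.1318 1.0828] op 0.0853
shift [-0.0014  0.1699 -0.0022] turn 0.0014
```

Emit:
carry_out([
  [[-0.0014, 0.045, -0.0022], 0.0],
  [[-0.0014, 0.09, -0.0022], 0],
  [[-0.0014, 0.13, -0.0022], 0],
  [[-0.0014, 0.16, -0.0022], 0],
  [[-0.0014, 0.17, -0.0022], 0],
])

```text
time_s: 2.95
eef_pos: [0.48, -0.0883, 0.0274]
tcp_rot: [[0.861, -0.008, -0.508], [0.508, 0.003, 0.861], [-0.005, -1.0, 0.007]]
contact_force: [-0.4, 0.1, 0.5]
opening: 0.0851
```

```bash
python3 -c "
from h import *
go((.4816,-.0885,-.001),30.6)"
```

```text
t 2.95 pos [ 0.48   -0.0883  0.0274] az 30.53 F [-0.3974  0.1067  0.4695] op 0.0851
shift [ 0.0014  0.0284 -0.0011] turn -0.0012
```

Emit:
carry_out([
  [[0.001, 0.012, -0.001], 0.0],
  [[0.0014, 0.024, -0.001], 0],
  [[0.0014, 0.0285, -0.001], 0],
  [[0.0014, 0.0285, -0.001], 0],
])

```text
time_s: 3.35
eef_pos: [0.4817, -0.0885, -0.001]
tcp_rot: [[0.861, -0.008, -0.508], [0.508, 0.003, 0.861], [-0.005, -1.0, 0.006]]
contact_force: [-0.3, 0.1, -0.2]
opening: 0.0856
```

Emit:
carry_out([
  [[0, 0, 0], 0],
  [[0, 0, 0], 0],
  [[0, 0, 0], 0],
  [[0, 0, 0], 0],
  [[0, 0, 0], 0],
], claw=1, newtons=60)

```text
time_s: 3.85
eef_pos: [0.482, -0.0885, -0.0002]
tcp_rot: [[0.861, -0.006, -0.508], [0.508, 0.002, 0.861], [-0.004, -1.0, 0.005]]
contact_force: [-1.8, 0.0, 10.1]
opening: 0.0479
```

```bash
python3 -c "
from h import *
go((.4816,-.0885,-.001),30.6)
snap('wrist','w2'); crop('w2',0,0,512,384,1.5,'w2c',1.6)"
```

```text
t 3.85 pos [ 0.482  -0.0885 -0.0002] az 30.52 F [-1.8173  0.001  10.058 ] op 0.0479
shift [-0.0004  0.0009  0.0003] turn -0.0015
```

View pics/w2c.png

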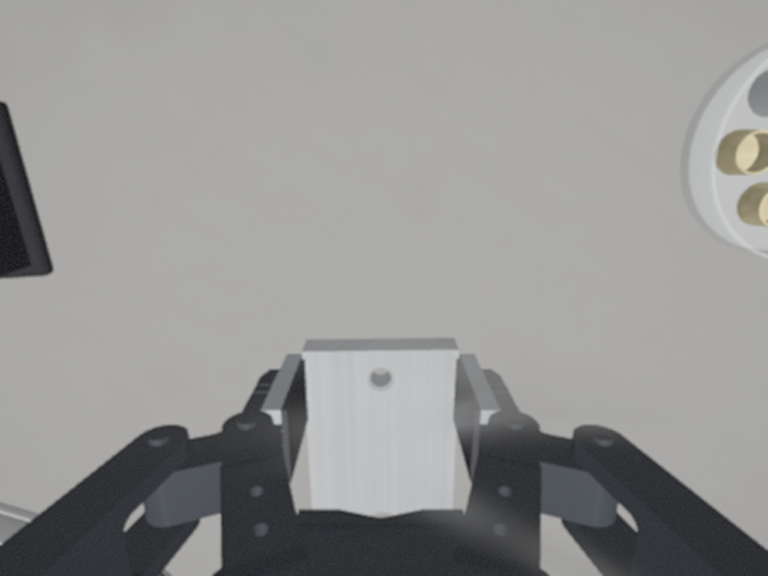

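Emit:
carry_out([
  [[0, -0.02, 0], 0],
  [[0, -0.06, 0], 0],
  [[0, -0.11, 0], 0],
  [[0, -0.16, 0], 0],
  [[0, -0.2, 0], 0],
])

```text
time_s: 4.4
eef_pos: [0.4831, -0.0887, 0.2027]
tcp_rot: [[0.861, -0.005, -0.508], [0.508, 0.002, 0.861], [-0.003, -1.0, 0.005]]
contact_force: [1.2, -0.8, -2.1]
opening: 0.048
```

```bash
python3 -c "
from h import *
go((.51,.196,.25),-6)"
```

```text
t 4.4 pos [ 0.4831 -0.0887  0.2027] az 30.53 F [ 1.1639 -0.836  -2.0796] op 0.048
shift [ 0.1676 -0.0468  0.2318] turn 0.6376
```

Emit:
carry_out([
  [[0.025, -0.01, 0.03], 0.13],
  [[0.05, -0.02, 0.065], 0.26],
  [[0.075, -0.03, 0.1], 0.39],
  [[0.1, -0.04, 0.135], 0.52],
  [[0.12, -0.047, 0.165], 0.637],
])

```text
time_s: 4.9
eef_pos: [0.5027, 0.1166, 0.251]
tcp_rot: [[0.994, -0.004, 0.108], [-0.108, 0.003, 0.994], [-0.004, -1.0, 0.002]]
contact_force: [0.5, -0.3, -1.7]
opening: 0.0482
```

```bash
python3 -c "
from h import *
go((.51,.196,.25),-6)"
```

```text
t 4.9 pos [0.5027 0.1166 0.251 ] az -6.21 F [ 0.5386 -0.2651 -1.7406] op 0.0482
shift [-0.0013  0.0012  0.0797] turn -0.0037
```

Emit:
carry_out([
  [[0, 0, 0.025], 0],
  [[0, 0, 0.05], 0],
  [[0, 0, 0.07], 0],
  [[0, 0, 0.08], 0],
  [[0, 0, 0.08], 0],
])

```text
time_s: 5.4
eef_pos: [0.5109, 0.1973, 0.2512]
tcp_rot: [[0.994, -0.004, 0.106], [-0.106, 0.003, 0.994], [-0.005, -1.0, 0.003]]
contact_force: [-0.4, 0.4, -1.5]
opening: 0.048
```

```bash
python3 -c "
from h import *
go((.51,.196,.25),-6)
snap('wrist','w3'); crop('w3',0,0,512,384,1.5,'w3c',1.6)"
```

```text
t 5.4 pos [0.5109 0.1973 0.2512] az -6.1 F [-0.4145  0.365  -1.5446] op 0.048
shift [-0.0008  0.0012 -0.0014] turn -0.0017
```

View pics/w3c.png

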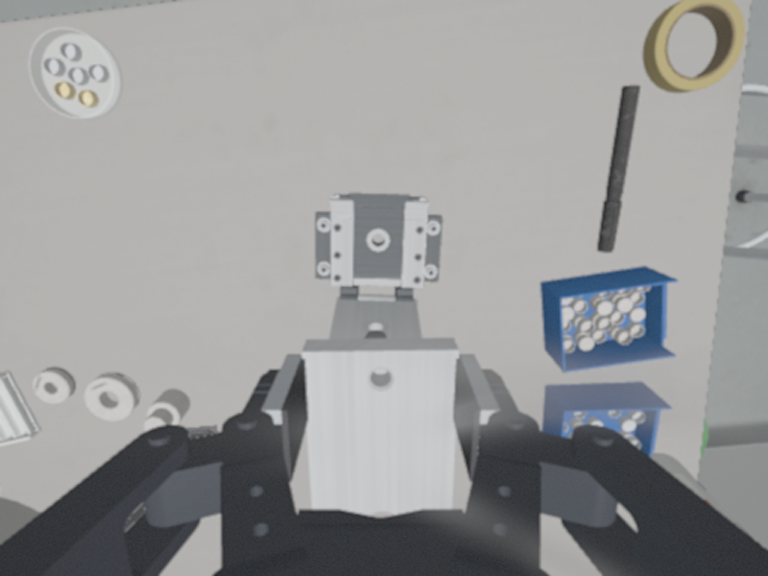

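```bash
python3 -c "
from h import *
crop('w3',200,120,305,225,5.5,'w3d',1.6)"
```

```text
(no output)
```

View pics/w3d.png

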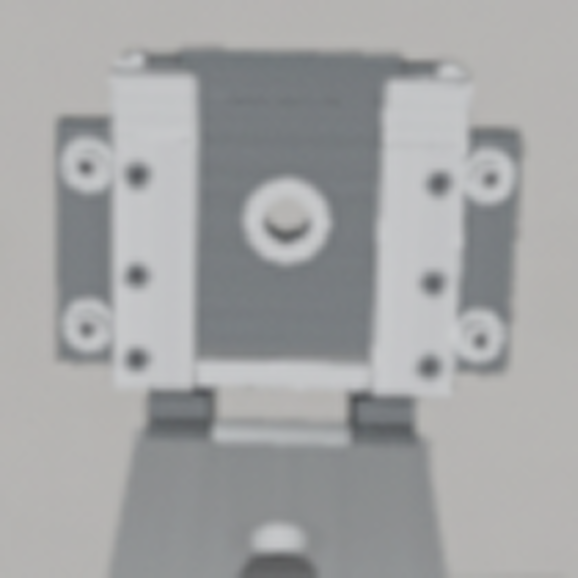

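```bash
python3 - <<'E'
from h import *
im,C=load('w3')
f=lambda L:np.array(L)/5.5+[200,120]
b=cast(C,f([(286,221)]),.02)[0]; print('bore',b)
L=cast(C,f([(137,174),(137,275),(137,359)]),.036); R=cast(C,f([(439,183),(433,283),(428,366)]),.036)
print(L,R, np.linalg.norm(L-R,axis=1)); 
for P in (L,R,(L+R)/2): d=P[2]-P[0]; print('az',np.degrees(np.arctan2(d[1],d[0])))
y=(L-R).mean(0); print('az from y',np.degrees(np.arctan2(y[1],y[0])))
print('mid',((L+R)/2))
# foot screws z ~?
A=cast(C,f([(87,166),(88,327)]),.008);B=cast(C,f([(489,178),(480,341)]),.008)
for P in (A,B): d=P[1]-P[0]; print('foot az',np.degrees(np.arctan2(d[1],d[0])))
y=(A-B).mean(0);print(np.degrees(np.arctan2(y[1],y[0])),(A+B)/2)
# inner keeper edges z36
E1=cast(C,f([(196,110),(196,355)]),.036);E2=cast(C,f([(385,110),(372,355)]),.036)
for P in (E1,E2): d=P[1]-P[0]; print('edge az',np.degrees(np.arctan2(d[1],d[0])),P[:,:2])
E
```

```text
bore [0.5075 0.196  0.02  ]
[[0.4909 0.1656 0.036 ]
 [0.5129 0.1626 0.036 ]
 [0.5318 0.1601 0.036 ]] [[0.4998 0.23   0.036 ]
 [0.5217 0.2269 0.036 ]
 [0.5404 0.2242 0.036 ]] [0.065  0.0649 0.0647]
az -7.670195519908825
az -8.113352497737205
az -7.890953273417378
az from y -97.73197567689405
mid [[0.4954 0.1978 0.036 ]
 [0.5173 0.1948 0.036 ]
 [0.5361 0.1922 0.036 ]]
foot az -7.808766813657872
foot az -7.343813408619443
-98.06830908102357 [[0.4984 0.1975 0.008 ]
 [0.5368 0.1924 0.008 ]]
edge az -7.0879345888430505 [[0.4787 0.1799]
 [0.5323 0.1732]]
edge az -8.282935091248762 [[0.483  0.2199]
 [0.5365 0.2121]]
```

```bash
python3 - <<'E'
from h import *
im,C=load('w3')
R,t=C[1],C[2]
T=r.get_calibration('wrist')['tool_from_camera']
def tool(uv,dy): # plane tool y = -dy
    d=np.linalg.solve(C[0],np.r_[uv,1]); d=T[:3,:3]@d; o=T[:3,3]; return o+d*((-dy-o[1])/d[1])
print('hole',tool((380/1.5,378/1.5),.0100))
for uv in [(303,342),(457,341)]: print('tail',tool(np.array(uv)/1.5,.0100))
for uv in [(309,500),(452,500),(304,380),(456,380)]: print('sides',tool(np.array(uv)/1.5,.0100))
crop('w3',190,215,320,345,5,'w3e',1.4)
E
```

```text
hole [-0.0038 -0.01   -0.0005]
tail [-0.0164 -0.01   -0.0248]
tail [-0.0167 -0.01    0.0237]
sides [ 0.0444 -0.01   -0.0257]
sides [ 0.0444 -0.01    0.025 ]
sides [-0.003  -0.01   -0.0252]
sides [-0.003  -0.01    0.0241]
```

View pics/w3e.png

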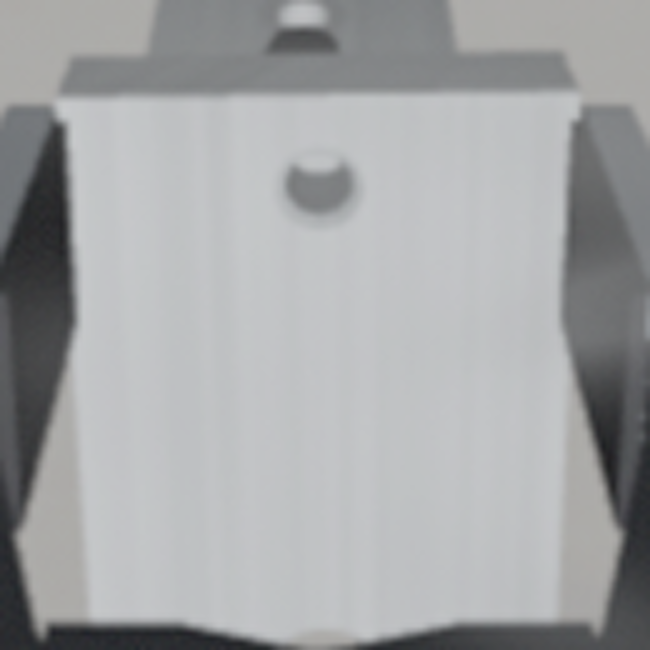

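```bash
cat >> h.py <<'E'
F0=np.array([.5075,.196]);FA=np.radians(-7.8);FX=np.array([np.cos(FA),np.sin(FA)]);FY=np.array([-np.sin(FA),np.cos(FA)])
def fix(x,y,z): 
    p=F0+FX*x/1000+FY*y/1000; return (p[0],p[1],z/1000)
def infix():
    s=r.observe(); d=np.array(s['eef_pos'])[:2]-F0; print('TCP in fixture mm',d@FX*1000,d@FY*1000,s['eef_pos'][2]*1000)
E
python3 -c "
from h import *
print(fix(-130,-.5,150));go(fix(-130,-.5,150),-7.8)"
```

```text
(np.float64(0.3786349229524951), np.float64(0.21314765049622386), 0.15)
t 5.45 pos [0.5111 0.1959 0.2511] az -6.17 F [-0.1335 -0.7703 -2.1414] op 0.048
shift [-0.133   0.1017  0.0027] turn 0.0284
```

Emit:
carry_out([
  [[-0.03, 0.02, 0.002], 0.01],
  [[-0.06, 0.04, 0.003], 0.02],
  [[-0.09, 0.06, 0.0037], 0.028],
  [[-0.12, 0.08, 0.0037], 0.028],
  [[-0.133, 0.1, 0.0037], 0.028],
])

```text
time_s: 5.95
eef_pos: [0.3766, 0.2123, 0.1513]
tcp_rot: [[0.991, -0.005, 0.136], [-0.136, 0.001, 0.991], [-0.005, -1.0, -0.0]]
contact_force: [0.8, 0.1, -2.2]
opening: 0.0479
```

```bash
python3 -c "
from h import *
infix();go(fix(-130,.5,20.8),-7.8)"
```

```text
TCP in fixture mm -131.87925875351857 -1.640179211664355 151.30268010659677
t 5.95 pos [0.3766 0.2123 0.1513] az -7.81 F [ 0.8358  0.0794 -2.2097] op 0.0479
shift [0.0025 0.1305 0.0021] turn -0.0002
```

Emit:
carry_out([
  [[0.001, 0.04, 0.001], 0],
  [[0.0015, 0.08, 0.002], 0],
  [[0.002, 0.11, 0.002], 0],
  [[0.0025, 0.128, 0.002], 0],
  [[0.0025, 0.1305, 0.002], 0],
])

```text
time_s: 6.45
eef_pos: [0.3782, 0.2122, 0.0193]
tcp_rot: [[0.991, -0.007, 0.137], [-0.137, -0.002, 0.991], [-0.007, -1.0, -0.003]]
contact_force: [0.4, 0.0, -2.0]
opening: 0.0479
```

Emit:
carry_out([
  [[0, 0, 0], 0],
])

```text
time_s: 6.55
eef_pos: [0.3784, 0.2115, 0.0195]
tcp_rot: [[0.99, -0.007, 0.138], [-0.138, -0.002, 0.99], [-0.007, -1.0, -0.003]]
contact_force: [1.1, -0.2, -1.7]
opening: 0.0481
```

```bash
python3 -c "
from h import *
infix();go(fix(-90,.5,20.8),-7.8)
snap('side','s1'); crop('s1',220,190,310,280,6,'s1c',1.6)
snap('wrist','w4'); crop('w4',0,0,512,384,1.5,'w4c',1.6)"
```

```text
TCP in fixture mm -129.9738538796477 -2.151615228887309 19.489486292042585
t 6.55 pos [0.3784 0.2115 0.0195] az -7.92 F [ 1.0527 -0.2128 -1.6991] op 0.0481
shift [ 0.04   -0.0016  0.0027] turn -0.0022
```

View pics/s1c.png

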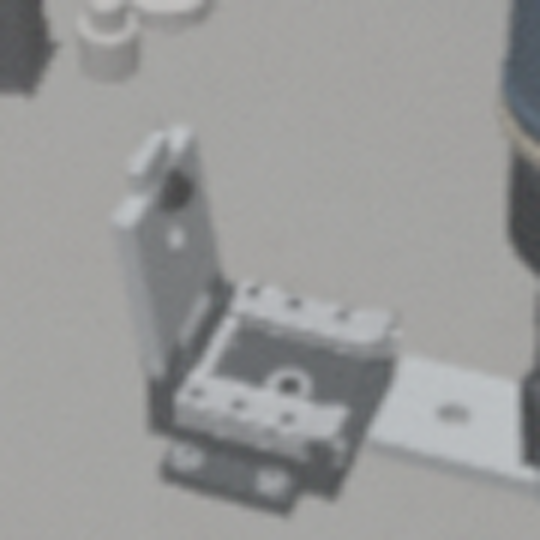

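View pics/w4c.png

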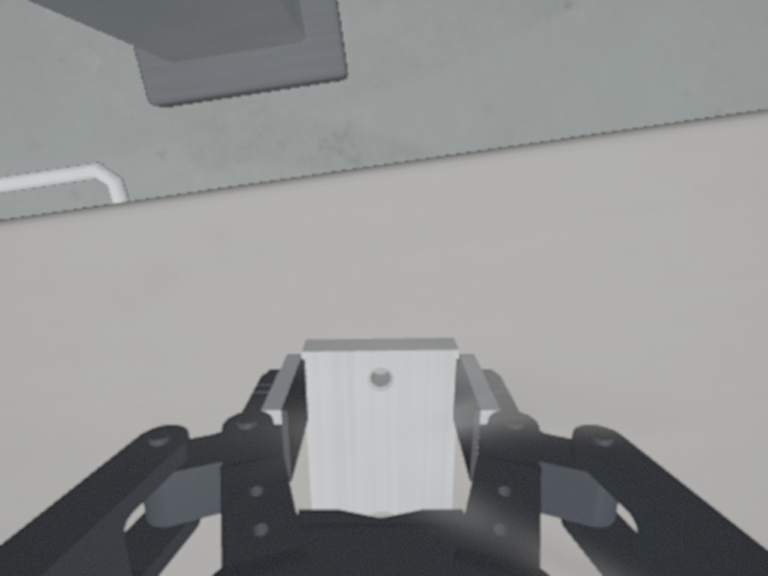

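Emit:
carry_out([
  [[0.0, -0.0015, 0.0027], 0],
  [[0.008, -0.0017, 0.0027], 0],
  [[0.018, -0.0017, 0.0027], 0],
  [[0.026, -0.0017, 0.0027], 0],
])

```text
time_s: 7.05
eef_pos: [0.4061, 0.2104, 0.0218]
tcp_rot: [[0.99, -0.006, 0.139], [-0.139, -0.002, 0.99], [-0.006, -1.0, -0.003]]
contact_force: [0.4, 0.8, -1.5]
opening: 0.0483
```

```bash
python3 -c "
from h import *
infix();go(fix(-80,.5,21),-7.8)"
```

```text
TCP in fixture mm -102.37291481112611 0.5210014192247115 21.835826496223515
t 7.05 pos [0.4061 0.2104 0.0218] az -7.99 F [ 0.408   0.8108 -1.4762] op 0.0483
shift [0.0224 0.0007 0.0001] turn -0.0033
```

Emit:
carry_out([
  [[0.008, 0.0003, 0.0001], -0.003],
  [[0.016, 0.0006, 0.0001], -0.003],
  [[0.024, 0.0007, 0.0001], -0.003],
  [[0.032, 0.0007, 0.0001], -0.003],
  [[0.038, 0.0007, 0.0001], -0.003],
])

```text
time_s: 7.55
eef_pos: [0.4446, 0.205, 0.0208]
tcp_rot: [[0.991, -0.006, 0.136], [-0.136, -0.002, 0.991], [-0.006, -1.0, -0.003]]
contact_force: [-0.1, 0.4, -2.0]
opening: 0.048
```

```bash
python3 -c "
from h import *
infix();go(fix(-56.2,.5,20.8),-7.8)"
```

```text
TCP in fixture mm -63.59411163008682 0.4126675668728465 20.83569371859463
t 7.55 pos [0.4446 0.205  0.0208] az -7.84 F [-0.1492  0.399  -1.9719] op 0.048
shift [ 0.0074 -0.      0.0001] turn -0.0006
```

Free so far; push on until the stop answers.

Emit:
carry_out([
  [[0.003, 0, 0], 0],
  [[0.006, 0, 0], 0],
  [[0.009, 0, 0], 0],
  [[0.0105, 0, 0], 0],
])

```text
time_s: 7.95
eef_pos: [0.4511, 0.2041, 0.0202]
tcp_rot: [[0.991, -0.012, 0.134], [-0.134, -0.002, 0.991], [-0.011, -1.0, -0.004]]
contact_force: [-15.9, 3.2, 1.4]
opening: 0.0483
```

```bash
python3 -c "
from h import *
infix();go(fix(-56.2,.5,20.8),-7.8)"
```

```text
TCP in fixture mm -56.96103719921622 0.3255781676198034 20.170508881155804
t 7.95 pos [0.4511 0.2041 0.0202] az -7.72 F [-15.932    3.1516   1.4425] op 0.0483
shift [ 0.0008 -0.0006  0.0002] turn 0.0013
```

Emit:
carry_out([
  [[0.006, -0.0005, 0], 0],
  [[0.006, -0.0005, 0], 0],
])

```text
time_s: 8.15
eef_pos: [0.4511, 0.204, 0.02]
tcp_rot: [[0.991, -0.02, 0.131], [-0.131, -0.003, 0.991], [-0.02, -1.0, -0.006]]
contact_force: [-20.7, 3.9, 7.2]
opening: 0.0482
```

```bash
python3 -c "
from h import *
infix();go(fix(-56.2,.5,20.8),-7.8)
snap('side','s2'); crop('s2',220,190,310,280,6,'s2c',1.6)"
```

```text
TCP in fixture mm -57.013701712927904 0.2724106507741755 20.005068794977724
t 8.15 pos [0.4511 0.204  0.02  ] az -7.55 F [-20.6714   3.923    7.1541] op 0.0482
shift [ 0.0008 -0.0008  0.0002] turn 0.0043
```

View pics/s2c.png

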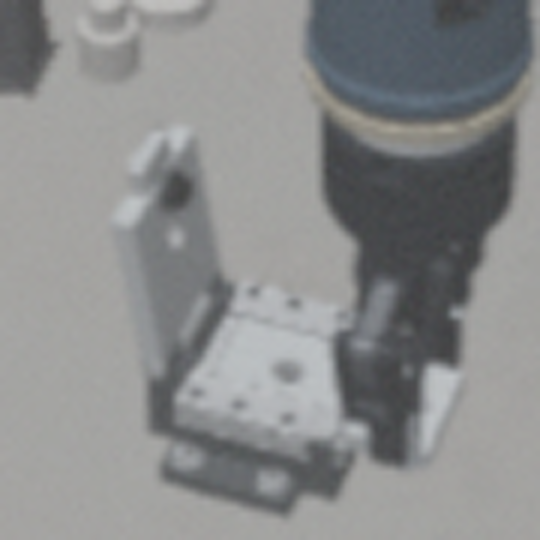

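Emit:
carry_out([
  [[0, 0, 0], 0],
  [[0, 0, 0], 0],
  [[0, 0, 0], 0],
  [[0, 0, 0], 0],
], claw=-1)

```text
time_s: 8.6
eef_pos: [0.4517, 0.204, 0.0202]
tcp_rot: [[0.991, -0.019, 0.132], [-0.132, -0.003, 0.991], [-0.018, -1.0, -0.005]]
contact_force: [0.3, -0.5, -0.6]
opening: 0.085
```

```bash
python3 -c "
from h import *
infix();go(fix(-57,.5,200),-7.8)"
```

```text
TCP in fixture mm -56.35084263578696 0.3866908653484597 20.178478213746956
t 8.6 pos [0.4517 0.204  0.0202] az -7.58 F [ 0.2698 -0.4943 -0.6253] op 0.085
shift [-0.0039 -0.1798 -0.0009] turn 0.0039
```

Emit:
carry_out([
  [[0, -0.02, 0], 0],
  [[-0.001, -0.06, 0], 0],
  [[-0.002, -0.11, 0], 0],
  [[-0.003, -0.16, 0], 0],
  [[-0.004, -0.21, -0.001], 0],
])

```text
time_s: 9.1
eef_pos: [0.4515, 0.204, 0.2324]
tcp_rot: [[0.991, -0.019, 0.132], [-0.132, -0.003, 0.991], [-0.018, -1.0, -0.005]]
contact_force: [1.3, -0.1, -0.2]
opening: 0.0855
```

```bash
python3 -c "
from h import *
infix();go(fix(10,0,250),-7.8)"
```

```text
TCP in fixture mm -56.579460434732866 0.3594872142182406 232.3761738860936
t 9.1 pos [0.4515 0.204  0.2324] az -7.58 F [ 1.3219 -0.0736 -0.2327] op 0.0855
shift [ 0.0662 -0.0188 -0.0007] turn 0.0038
```

Emit:
carry_out([
  [[0.02, -0.008, 0], 0],
  [[0.04, -0.015, 0], 0],
  [[0.06, -0.019, 0], 0],
  [[0.066, -0.019, 0], 0],
], claw=1)

```text
time_s: 9.5
eef_pos: [0.5194, 0.1946, 0.2505]
tcp_rot: [[0.991, -0.017, 0.134], [-0.134, -0.002, 0.991], [-0.017, -1.0, -0.004]]
contact_force: [-0.5, 1.0, -0.4]
opening: 0.0282
```

```bash
python3 -c "
from h import *
infix();go(fix(10,0,250),-7.8)
im,C=snap('wrist','w5'); crop('w5',0,0,512,384,1.5,'w5c',1.6)
print(cast(cam('top'),(199,142),.09))"
```

```text
TCP in fixture mm 11.937002320469073 0.17673725806818025 250.54439511947785
t 9.5 pos [0.5194 0.1946 0.2505] az -7.73 F [-0.4531  1.0427 -0.4049] op 0.0282
shift [-0.0019  0.0006 -0.0002] turn 0.0013
[[0.7126 0.2806 0.09  ]]
```

View pics/w5c.png

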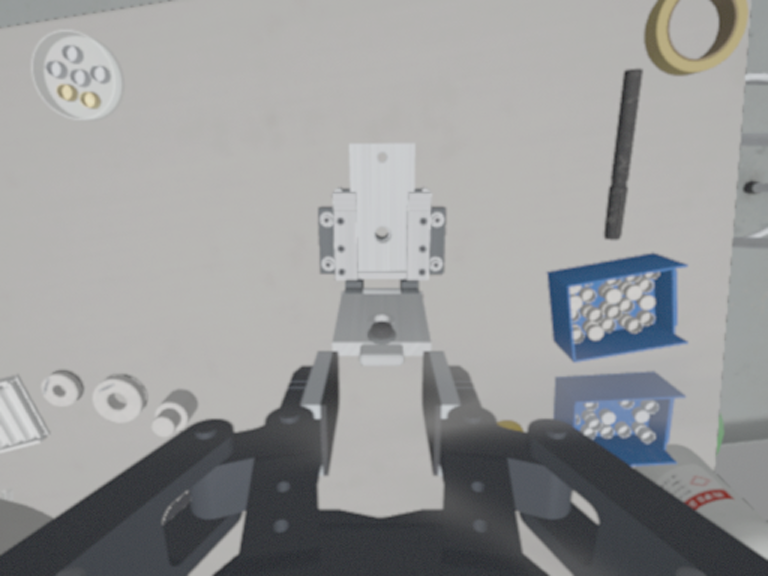

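```bash
python3 -c "
from h import *
crop('w5',205,85,305,255,4.5,'w5d',1.4)"
```

```text
(no output)
```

View pics/w5d.png

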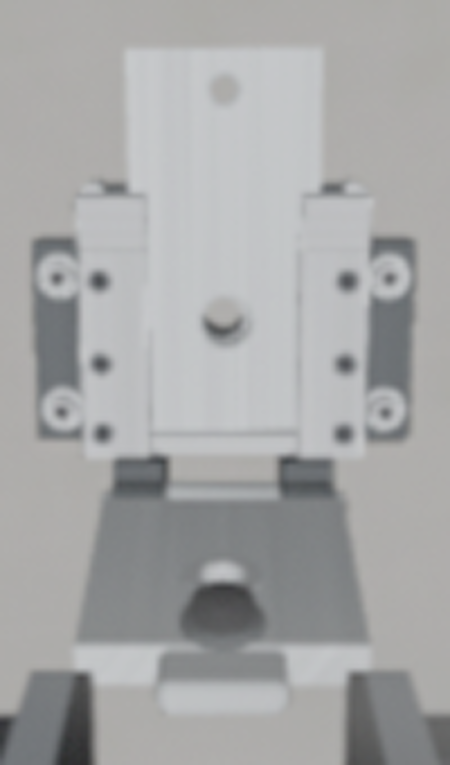

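```bash
python3 - <<'E'
from h import *
im,C=load('w5')
f=lambda L:np.array(L)/4.5+[205,85]
P=cast(C,f([(226,321),(225,90)]),.03); print(P)
for p in P: d=p[:2]-F0; print('fix mm',d@FX*1000,d@FY*1000)
print('obs leaf end front row',f((225,645)),'tab end front/back?',f((225,683)),f((225,710)))
for th in (1.5,1.57,1.65,1.75):
    def lp(rr,h): # along leaf rr, h out of upper face (at th=0 up)
        x=48-rr*np.cos(th)+h*np.sin(th); z=41.5+rr*np.sin(th)+h*np.cos(th); return proj(C,[*fix(x,0,z)])[0]
    print(th,'lower face end',lp(80,-5),'tab lower',lp(94,-4),'tab upper',lp(94,4),'upper face end',lp(80,5))
E
```

```text
[[0.507  0.1969 0.03  ]
 [0.448  0.2046 0.03  ]]
fix mm -0.5855341701153065 0.8359890507013074
fix mm -60.10634369257992 0.42617962227488676
obs leaf end front row [255.     228.3333] tab end front/back? [255.     236.7778] [255.     242.7778]
1.5 lower face end [254.346  211.4015] tab lower [254.3199 216.611 ] tab upper [254.3035 225.0223] upper face end [254.3262 221.4518]
1.57 lower face end [254.3346 217.1013] tab lower [254.3063 223.5581] tab upper [254.2911 231.6642] upper face end [254.3162 226.8204]
1.65 lower face end [254.3225 223.4074] tab lower [254.2919 231.1945] tab upper [254.2783 238.8645] upper face end [254.3059 232.6515]
1.75 lower face end [254.309  230.8792] tab lower [254.2761 240.1575] tab upper [254.2646 247.1695] upper face end [254.2947 239.4014]
```

```bash
python3 -c "
from h import *
infix();go(fix(107,0,250),-7.8)"
```

```text
TCP in fixture mm 11.446929323810835 0.25580551089762793 249.9355823253716
t 9.55 pos [0.5189 0.1947 0.2499] az -7.71 F [ 0.7354 -0.4627  0.0213] op 0.0205
shift [ 0.0955 -0.0018 -0.0004] turn 0.0016
```

Emit:
carry_out([
  [[0.025, 0, 0], 0],
  [[0.05, 0, 0], 0],
  [[0.075, 0, 0], 0],
  [[0.095, 0, 0], 0],
  [[0.095, 0, 0], 0],
])

```text
time_s: 10.05
eef_pos: [0.6141, 0.1812, 0.247]
tcp_rot: [[0.991, -0.019, 0.136], [-0.136, -0.002, 0.991], [-0.019, -1.0, -0.005]]
contact_force: [-0.5, -0.8, -1.0]
opening: 0.0002
```

```bash
python3 -c "
from h import *
infix();go(fix(107,0,105),-7.8)"
```

```text
TCP in fixture mm 107.62365733963357 -0.21657756789358903 246.97412285220867
t 10.05 pos [0.6141 0.1812 0.247 ] az -7.8 F [-0.5125 -0.7668 -0.9726] op 0.0002
shift [0.002  0.142  0.0009] turn -0.0001
```

Emit:
carry_out([
  [[0.0, 0.04, 0], 0],
  [[0.001, 0.08, 0], 0],
  [[0.002, 0.12, 0], 0],
  [[0.002, 0.142, 0.001], 0],
  [[0.002, 0.142, 0.001], 0],
])

```text
time_s: 10.55
eef_pos: [0.6102, 0.1811, 0.1018]
tcp_rot: [[0.991, -0.026, 0.134], [-0.134, -0.004, 0.991], [-0.025, -1.0, -0.008]]
contact_force: [0.3, 0.3, 0.1]
opening: -0.0
```

```bash
python3 -c "
from h import *
infix();go(fix(65,0,105),-7.8)"
```

```text
TCP in fixture mm 103.74747440438628 -0.785760503474905 101.7957307464255
t 10.55 pos [0.6102 0.1811 0.1018] az -7.72 F [0.2917 0.3192 0.0774] op -0.0
shift [-0.0388 -0.0023  0.0008] turn 0.0014
```

Emit:
carry_out([
  [[-0.012, -0.0005, 0.0005], 0],
  [[-0.024, -0.001, 0.001], 0],
  [[-0.036, -0.002, 0.001], 0],
  [[-0.044, -0.002, 0.001], 0],
  [[-0.052, -0.002, 0.001], 0],
])

```text
time_s: 11.05
eef_pos: [0.5585, 0.1894, 0.106]
tcp_rot: [[0.991, -0.024, 0.134], [-0.134, -0.004, 0.991], [-0.023, -1.0, -0.007]]
contact_force: [0.4, -0.5, -0.8]
opening: 0.0001
```

```bash
python3 -c "
from h import *
infix();go(fix(30,0,105),-7.8)"
```

```text
TCP in fixture mm 51.45713426926409 0.4266098740412826 106.00916678066943
t 11.05 pos [0.5585 0.1894 0.106 ] az -7.71 F [ 0.4218 -0.4808 -0.8254] op 0.0001
shift [-0.0214  0.0015 -0.0004] turn 0.0016
```

Emit:
carry_out([
  [[-0.01, 0, 0], 0],
  [[-0.018, 0, 0], 0],
  [[-0.024, 0, 0], 0],
  [[-0.028, 0, 0], 0],
])

```text
time_s: 11.45
eef_pos: [0.5302, 0.1933, 0.1067]
tcp_rot: [[0.991, -0.024, 0.134], [-0.134, -0.004, 0.991], [-0.023, -1.0, -0.007]]
contact_force: [-0.5, 0.9, 0.7]
opening: -0.0005
```

```bash
python3 -c "
from h import *
infix();go(fix(30,0,105),-7.8)
snap('side','s3'); crop('s3',200,150,310,280,4.5,'s3c',1.6)"
```

```text
TCP in fixture mm 22.826584034934875 0.3858147069021903 106.66975699998069
t 11.45 pos [0.5302 0.1933 0.1067] az -7.69 F [-0.4661  0.8671  0.718 ] op -0.0005
shift [ 0.0072  0.0015 -0.0004] turn 0.0019
```

View pics/s3c.png

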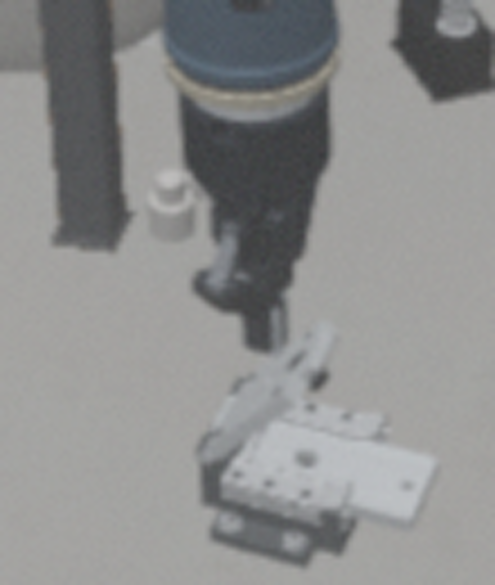

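```bash
python3 -c "
from h import *
go((.4935,-.225,.22),-7.8)"
```

```text
t 11.5 pos [0.5298 0.1934 0.1067] az -7.67 F [-1.3478 -1.0224 -0.4321] op -0.0
shift [ 0.0172 -0.1107 -0.4203] turn 0.0022
```

Emit:
carry_out([
  [[0, -0.03, 0], 0],
  [[0, -0.07, 0], 0],
  [[0.002, -0.11, -0.02], 0],
  [[0.004, -0.11, -0.06], 0],
  [[0.006, -0.11, -0.1], 0],
], claw=-1)

```text
time_s: 12.0
eef_pos: [0.5257, 0.0936, 0.2185]
tcp_rot: [[0.991, -0.022, 0.132], [-0.132, -0.003, 0.991], [-0.021, -1.0, -0.006]]
contact_force: [0.1, -1.2, 0.3]
opening: 0.0724
```

Emit:
carry_out([
  [[0.002, 0, -0.045], 0],
  [[0.004, 0, -0.09], 0],
  [[0.006, 0, -0.135], 0],
  [[0.008, 0, -0.18], 0],
  [[0.01, 0, -0.225], 0],
])

```text
time_s: 12.5
eef_pos: [0.5056, -0.1328, 0.2198]
tcp_rot: [[0.991, -0.021, 0.132], [-0.133, -0.004, 0.991], [-0.021, -1.0, -0.006]]
contact_force: [1.1, 0.1, 0.4]
opening: 0.0853
```

```bash
python3 -c "
from h import *
go((.4935,-.225,.22),-7.8)"
```

```text
t 12.5 pos [ 0.5056 -0.1328  0.2198] az -7.62 F [1.1031 0.071  0.3833] op 0.0853
shift [ 0.0002  0.0004 -0.093 ] turn 0.0032
```

Emit:
carry_out([
  [[0, 0, -0.04], 0],
  [[0, 0, -0.07], 0],
  [[0, 0, -0.093], 0],
  [[0, 0, -0.093], 0],
])

```text
time_s: 12.9
eef_pos: [0.4922, -0.2292, 0.2197]
tcp_rot: [[0.99, -0.023, 0.138], [-0.139, -0.004, 0.99], [-0.022, -1.0, -0.008]]
contact_force: [0.1, 0.8, -0.5]
opening: 0.0851
```

```bash
python3 -c "
from h import *
go((.4935,-.225,.22),-7.8)
im,C=snap('wrist','w6'); crop('w6',0,0,512,384,1.5,'w6c',1.6)
snap('side','s4'); crop('s4',200,150,310,280,4.5,'s4c',1.6)"
```

```text
t 12.9 pos [ 0.4922 -0.2292  0.2197] az -7.96 F [ 0.0506  0.7868 -0.5048] op 0.0851
shift [ 0.0007 -0.0003  0.0044] turn -0.0029
```

View pics/w6c.png

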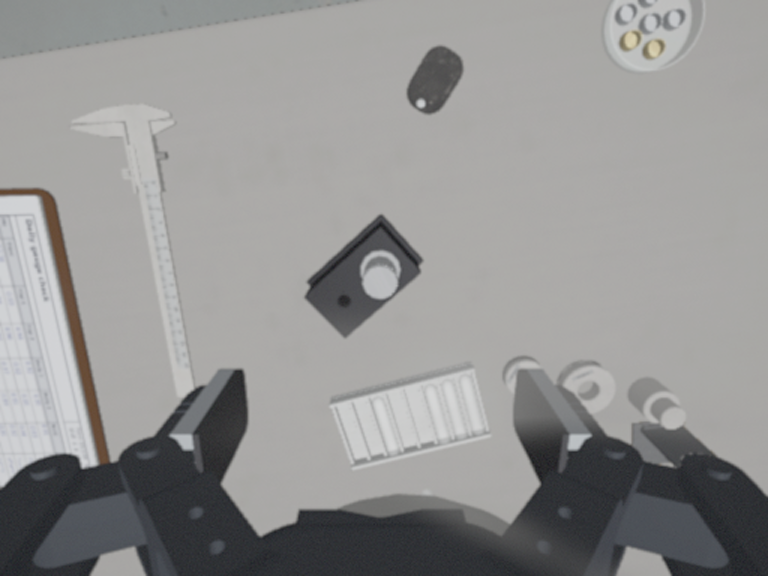

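View pics/s4c.png

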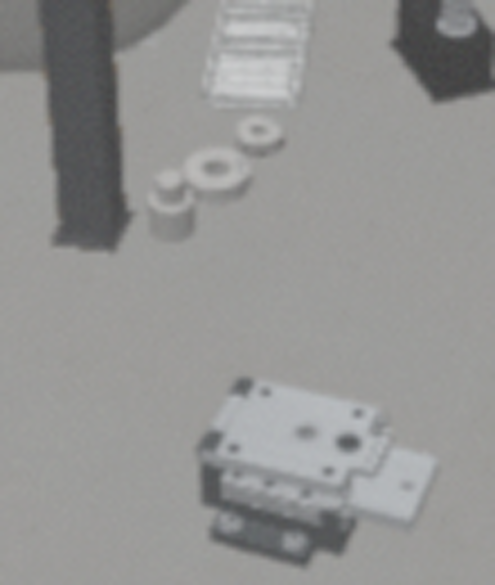

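```bash
python3 - <<'E'
from h import *
im,C=load('w6')
g=cv2.cvtColor(im,cv2.COLOR_BGR2GRAY)
sub=g[155:210,230:280]
m=(sub>185).astype(np.uint8)
print(np.percentile(sub,[50,90,99]))
crop('w6',225,150,285,215,9,'w6d',1.3)
E
```

```text
[ 61. 156. 159.]
```

View pics/w6d.png

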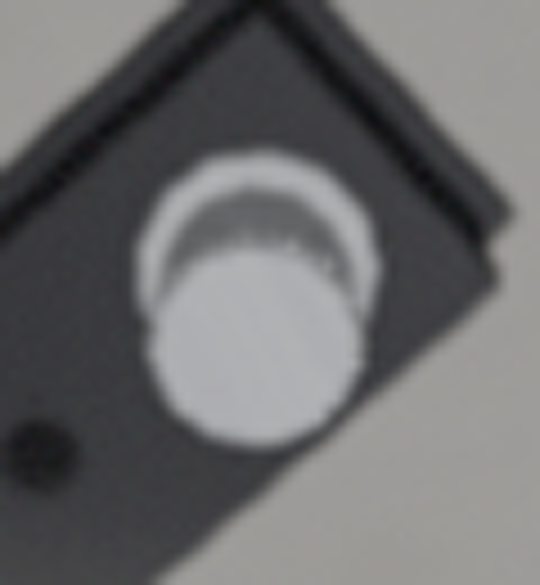

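```bash
python3 - <<'E'
from h import *
im,C=load('w6')
f=lambda p:np.array(p)/9+[225,150]
print(cast(C,f((257,343)),.084),cast(C,f((258,273)),.05))
print(cast(C,f((42,457)),.046))
a=cast(C,f([(150,343),(365,343)]),.084);print(np.linalg.norm(a[0]-a[1]))
go((.4935,-.2265,.1),-7.8)
E
```

```text
[[ 0.4953 -0.2311  0.084 ]] [[ 0.4959 -0.2313  0.05  ]]
[[ 0.516  -0.2607  0.046 ]]
0.02277566857475097
t 13.0 pos [ 0.4932 -0.2252  0.2202] az -7.69 F [0.0138 0.9913 0.3114] op 0.0852
shift [ 0.003   0.1201 -0.0006] turn 0.0019
```

```bash
python3 - <<'E'
from h import *
go((.4955,-.231,.1),-7.8)
snap('wrist','w7')
crop('w7',225,150,285,215,9,'w7d',1.3)
go((.4955,-.231,.1),-7.8)
E
```

```text
t 13.0 pos [ 0.4932 -0.2252  0.2202] az -7.69 F [0.0138 0.9913 0.3114] op 0.0852
shift [ 0.0056  0.1201 -0.0048] turn 0.0019
t 13.05 pos [ 0.4935 -0.2243  0.2204] az -7.59 F [ 0.0744  1.0044 -0.6301] op 0.0854
shift [ 0.0054  0.1203 -0.0057] turn 0.0036
```

View pics/w7d.png

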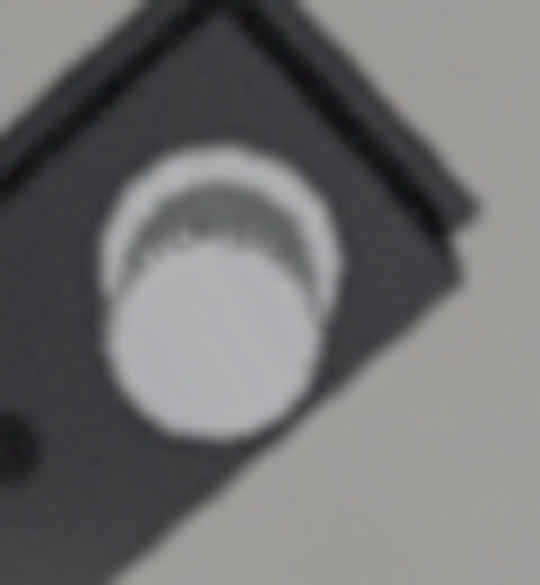

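```bash
python3 - <<'E'
from h import *
im,C=load('w7')
f=lambda p:np.array(p)/9+[225,150]
print(cast(C,f((213,338)),.084),cast(C,f((220,268)),.05),cast(C,f((14,450)),.046))
E
```

```text
[[ 0.4954 -0.2313  0.084 ]] [[ 0.4959 -0.2313  0.05  ]] [[ 0.5161 -0.2595  0.046 ]]
```

Emit:
carry_out([
  [[0.002, 0.04, -0.003], 0],
  [[0.004, 0.08, -0.0055], 0],
  [[0.005, 0.11, -0.0063], 0],
  [[0.0052, 0.12, -0.0065], 0],
  [[0.0052, 0.12, -0.0065], 0],
])

```text
time_s: 13.55
eef_pos: [0.4951, -0.2305, 0.0996]
tcp_rot: [[0.991, -0.023, 0.13], [-0.13, -0.002, 0.991], [-0.022, -1.0, -0.005]]
contact_force: [-0.2, -0.0, 0.7]
opening: 0.0847
```

```bash
python3 - <<'E'
from h import *
go((.4955,-.2312,.053),-7.8)
E
```

```text
t 13.55 pos [ 0.4951 -0.2305  0.0996] az -7.49 F [-0.2347 -0.0483  0.708 ] op 0.0847
shift [ 0.0016  0.0466 -0.0005] turn 0.0054
```

Emit:
carry_out([
  [[0.0005, 0.018, -0.0005], 0],
  [[0.001, 0.035, -0.0005], 0],
  [[0.0016, 0.0465, -0.0005], 0.005],
  [[0.0016, 0.0465, -0.0005], 0.005],
])

```text
time_s: 13.95
eef_pos: [0.4957, -0.2309, 0.0532]
tcp_rot: [[0.991, -0.023, 0.135], [-0.135, -0.002, 0.991], [-0.023, -1.0, -0.005]]
contact_force: [-0.1, -0.2, -0.8]
opening: 0.0856
```

Emit:
carry_out([
  [[0, 0, 0], 0],
  [[0, 0, 0], 0],
  [[0, 0, 0], 0],
  [[0, 0, 0], 0],
  [[0, 0, 0], 0],
], claw=1, newtons=80)

```text
time_s: 14.45
eef_pos: [0.4959, -0.231, 0.0538]
tcp_rot: [[0.991, -0.022, 0.135], [-0.135, -0.002, 0.991], [-0.022, -1.0, -0.005]]
contact_force: [-1.1, -1.9, 4.9]
opening: 0.0198
```

Emit:
carry_out([
  [[0, 0, 0], 0],
  [[0, 0, 0], 0],
  [[0, 0, 0], 0],
])

```text
time_s: 14.75
eef_pos: [0.4959, -0.2311, 0.0538]
tcp_rot: [[0.991, -0.023, 0.135], [-0.135, -0.002, 0.991], [-0.022, -1.0, -0.005]]
contact_force: [-0.3, -1.0, 1.2]
opening: 0.0196
```

```bash
python3 - <<'E'
from h import *
go((.4955,-.2312,.053),-7.8)
snap('wrist','w8'); crop('w8',130,150,390,345,3,'w8c',1.5)
E
```

```text
t 14.75 pos [ 0.4959 -0.2311  0.0538] az -7.78 F [-0.3029 -0.9621  1.1521] op 0.0196
shift [-0.0004  0.0009 -0.0001] turn 0.0004
```

View pics/w8c.png

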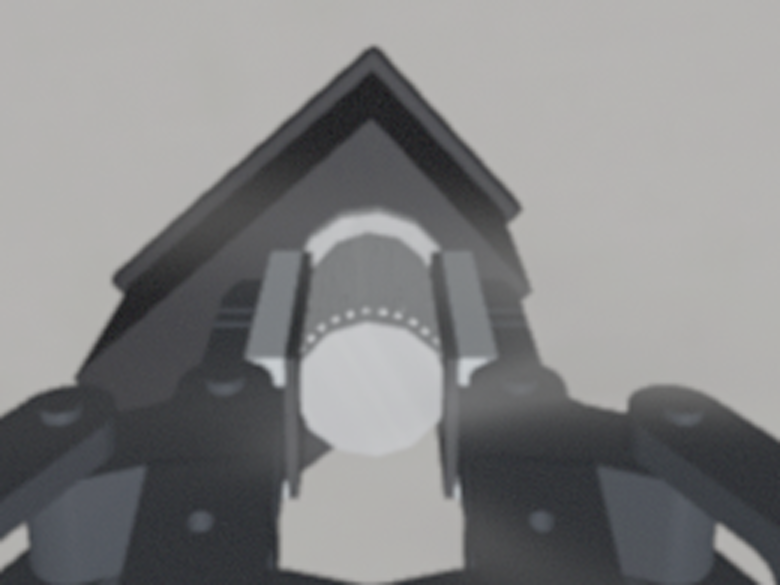

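Emit:
carry_out([
  [[-0.0003, -0.015, 0], 0],
  [[-0.0007, -0.03, -0.0001], 0],
  [[-0.0012, -0.055, -0.0003], 0],
  [[-0.0022, -0.1, -0.0005], 0],
  [[-0.0033, -0.146, -0.0007], 0],
])

```text
time_s: 15.3
eef_pos: [0.4953, -0.2305, 0.2023]
tcp_rot: [[0.991, -0.023, 0.134], [-0.135, -0.001, 0.991], [-0.023, -1.0, -0.004]]
contact_force: [0.3, 0.4, -0.6]
opening: 0.02
```

```bash
python3 - <<'E'
from h import *
go(fix(0,0,220),-7.8)
snap('wrist','w9'); crop('w9',130,150,390,345,3,'w9c',1.5)
E
```

```text
t 15.3 pos [ 0.4953 -0.2305  0.2023] az -7.74 F [ 0.3054  0.3825 -0.572 ] op 0.02
shift [-0.0457 -0.0185  0.4241] turn 0.0011
```

View pics/w9c.png

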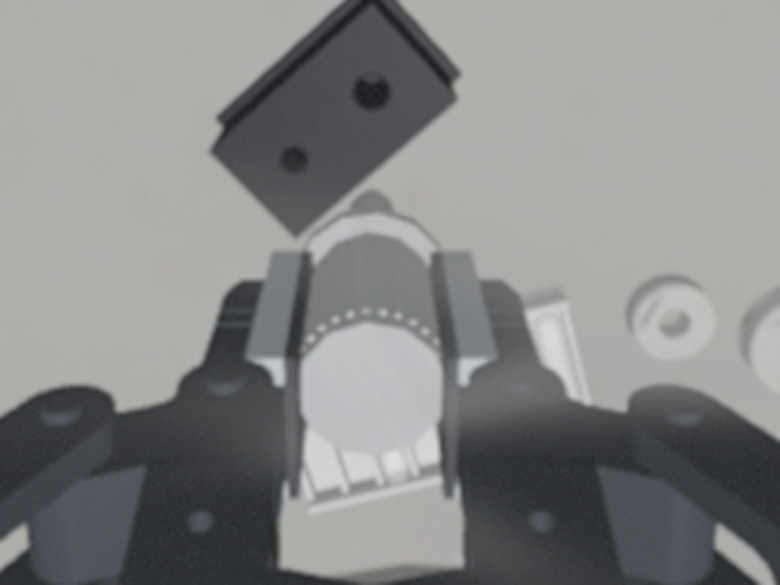

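```bash
python3 - <<'E'
from h import *
c=r.get_calibration('wrist');K=c['K'];T=c['tool_from_camera']
def tool(uv,y):
    d=T[:3,:3]@np.linalg.solve(K,np.r_[uv,1]); o=T[:3,3]; return o+d*((y-o[1])/d[1])
f=lambda p:np.array(p)/3+[130,150]
print('head',tool(f((371,388)),-.0302))
print('head edges',tool(f((300,388)),-.0302),tool(f((443,388)),-.0302),tool(f((371,321)),-.0302),tool(f((371,455)),-.0302))
print('shoulder back edge (x centre-14)',tool(f((371,213)),.0038))
print('tip back edge (x centre -2.8..-5)',tool(f((371,192)),.0478),tool(f((371,192)),.0408))
E
```

```text
head [-0.0016 -0.0302 -0.0004]
head edges [-0.0017 -0.0302 -0.0104] [-0.0016 -0.0302  0.0098] [-0.0122 -0.0302 -0.0004] [ 0.0095 -0.0302 -0.0004]
shoulder back edge (x centre-14) [-0.0142  0.0038 -0.0004]
tip back edge (x centre -2.8..-5) [-0.0012  0.0478 -0.0003] [-0.0039  0.0408 -0.0003]
```

Emit:
carry_out([
  [[-0.005, -0.005, 0.04], 0],
  [[-0.01, -0.009, 0.085], 0],
  [[-0.015, -0.013, 0.13], 0],
  [[-0.02, -0.018, 0.175], 0],
  [[-0.024, -0.018, 0.22], 0],
])

```text
time_s: 15.85
eef_pos: [0.5047, -0.0073, 0.2286]
tcp_rot: [[0.991, -0.012, 0.134], [-0.134, -0.006, 0.991], [-0.011, -1.0, -0.007]]
contact_force: [0.6, -0.4, -0.4]
opening: 0.0201
```

```bash
python3 - <<'E'
from h import *
go(fix(0,0,220),-7.8)
E
```

```text
t 15.85 pos [ 0.5047 -0.0073  0.2286] az -7.71 F [ 0.5819 -0.4072 -0.3617] op 0.0201
shift [-0.0244  0.0075  0.2019] turn 0.0015
```

Emit:
carry_out([
  [[-0.006, 0.002, 0.045], 0],
  [[-0.012, 0.004, 0.09], 0],
  [[-0.018, 0.006, 0.135], 0],
  [[-0.024, 0.0075, 0.18], 0],
  [[-0.0244, 0.0075, 0.202], 0],
])

```text
time_s: 16.35
eef_pos: [0.5061, 0.201, 0.2216]
tcp_rot: [[0.992, -0.011, 0.129], [-0.129, -0.003, 0.992], [-0.01, -1.0, -0.004]]
contact_force: [-0.6, -1.0, -1.3]
opening: 0.0198
```

Emit:
carry_out([
  [[0, 0, 0], 0],
  [[0, 0, 0], 0],
  [[0, 0, 0], 0],
])

```text
time_s: 16.65
eef_pos: [0.5062, 0.1995, 0.222]
tcp_rot: [[0.991, -0.01, 0.13], [-0.131, -0.004, 0.991], [-0.01, -1.0, -0.005]]
contact_force: [0.9, -0.3, -1.0]
opening: 0.0197
```

```bash
python3 - <<'E'
from h import *
go(fix(0,0,220),-7.8)
print(np.array(r.observe()['tcp_rot']))
snap('wrist','w10'); crop('w10',130,80,390,275,3,'w10c',1.5)
go(fix(0,0,220),-7.8)
E
```

```text
t 16.65 pos [0.5062 0.1995 0.222 ] az -7.5 F [ 0.8826 -0.3077 -0.9566] op 0.0197
shift [ 0.0018  0.002  -0.0033] turn 0.0052
[[ 0.9914 -0.0105  0.1305]
 [-0.1305 -0.004   0.9914]
 [-0.0099 -0.9999 -0.0053]]
t 16.7 pos [0.5063 0.1992 0.2219] az -7.54 F [-0.2172 -0.2271 -0.8568] op 0.0196
shift [ 0.0016  0.0019 -0.003 ] turn 0.0045
```

View pics/w10c.png

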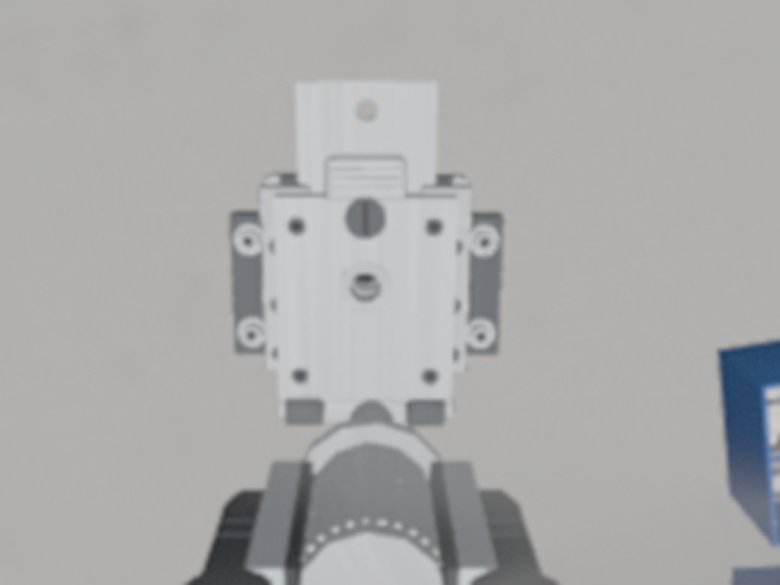

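```bash
python3 - <<'E'
from h import *
crop('w10',225,145,280,200,10,'w10d',1.3)
E
```

```text
(no output)
```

View pics/w10d.png

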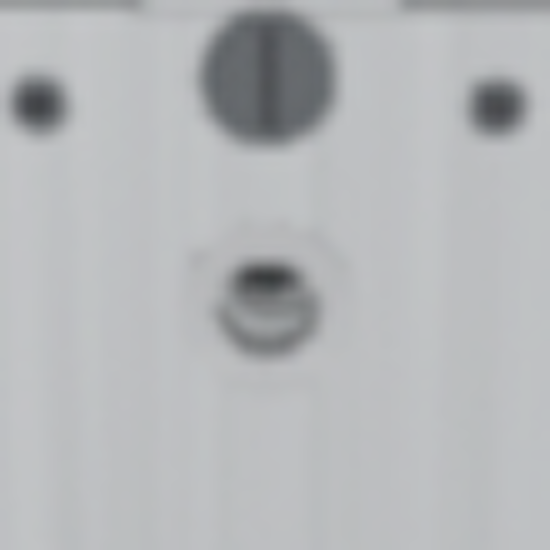

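```bash
python3 - <<'E'
from h import *
im,C=load('w10')
f=lambda p:np.array(p)/10+[225,145]
B=cast(C,f((267,305)),.0484)[0]; print(B, (B[:2]-F0)@FX*1000,(B[:2]-F0)@FY*1000)
p=cast(C,f([(267,77)]),.0494)[0];print('pad screw',(p[:2]-F0)@FX*1000,(p[:2]-F0)@FY*1000)
g=cast(C,f([(38,105),(497,105)]),.049);print((g.mean(0)[:2]-F0)@FX*1000,(g.mean(0)[:2]-F0)@FY*1000)
f=lambda p:np.array(p)/3+[130,80]
g=cast(C,f([(300,376),(430,376)]),.047);print((g.mean(0)[:2]-F0)@FX*1000,(g.mean(0)[:2]-F0)@FY*1000)
c=r.get_calibration('wrist');K=c['K'];T=c['tool_from_camera']
def tool(uv,y):
    d=T[:3,:3]@np.linalg.solve(K,np.r_[uv,1]); o=T[:3,3]; return o+d*((y-o[1])/d[1])
print('tipedge',tool(f((371,401)),.0478),tool(f((371,401)),.0408))
# side view pin tip vs. bush
snap('side','s5'); crop('s5',210,140,310,280,4,'s5c',1.5)
E
```

```text
[0.5073 0.1961 0.0484] -0.1752959703291702 0.05183140072313632
pad screw -24.827352911293207 -0.017133069839338384
-21.818195430168508 0.03015489043236627
34.01382842043953 0.10009100040568755
tipedge [-0.0014  0.0478 -0.0003] [-0.0041  0.0408 -0.0003]
```

View pics/s5c.png

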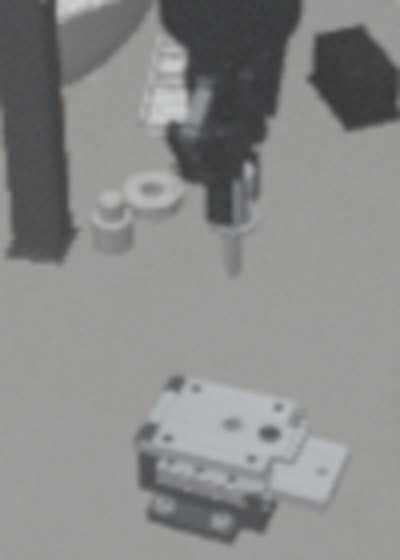

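```bash
python3 - <<'E'
from h import *
C=cam('side'); s=r.observe(); print(np.array(s['eef_pos']))
K,R,t=C; o=-R.T@t; d=R.T@np.linalg.solve(K,[268.2,208.2,1]); d/=np.linalg.norm(d)
# point nearest to line at given z
print('tip at z.174',cast(C,(268.2,208.2),.1745)); 
print('bush',cast(C,(210+233/4,140+425/4),.0484))
go(fix(-.5,.5,115),-7.8)
E
```

```text
[0.5063 0.1992 0.2218]
tip at z.174 [[0.5046 0.201  0.1745]]
bush [[0.5046 0.1996 0.0484]]
t 16.75 pos [0.5063 0.1992 0.2218] az -7.56 F [ 0.3247  0.6668 -0.87  ] op 0.0199
shift [ 0.0021  0.1068 -0.002 ] turn 0.0042
```

Emit:
carry_out([
  [[0.0005, 0.035, -0.001], 0.004],
  [[0.001, 0.07, -0.0015], 0.004],
  [[0.0018, 0.1, -0.0018], 0.004],
  [[0.0018, 0.112, -0.0018], 0.004],
  [[0.0018, 0.112, -0.0018], 0.004],
])

```text
time_s: 17.25
eef_pos: [0.5062, 0.1956, 0.1087]
tcp_rot: [[0.991, -0.013, 0.136], [-0.136, -0.005, 0.991], [-0.012, -1.0, -0.007]]
contact_force: [-0.3, -0.0, 0.0]
opening: 0.0196
```

Emit:
carry_out([
  [[0, 0, 0], 0],
])

```text
time_s: 17.35
eef_pos: [0.5068, 0.1959, 0.1099]
tcp_rot: [[0.991, -0.012, 0.137], [-0.137, -0.004, 0.991], [-0.011, -1.0, -0.006]]
contact_force: [0.4, 0.9, -0.0]
opening: 0.0199
```

```bash
python3 - <<'E'
from h import *
infix();go(fix(-.8,.7,105),-7.8)
print(np.array(r.observe()['tcp_rot'])[:,1])
snap('wrist','w11'); crop('w11',190,180,320,290,6,'w11c',1.5)
snap('side','s6'); crop('s6',230,180,300,270,6,'s6c',1.5)
go(fix(-.8,.7,105),-7.8)
E
```

```text
TCP in fixture mm -0.6573547947894015 -0.1910604472857732 109.8956528898743
t 17.35 pos [0.5068 0.1959 0.1099] az -7.86 F [ 0.3677  0.8874 -0.0218] op 0.0199
shift [-0.0001  0.0049  0.0009] turn -0.0011
[-0.012  -0.0043 -0.9999]
t 17.45 pos [0.507  0.1958 0.1101] az -7.88 F [-0.4163  0.0368 -0.2131] op 0.0199
shift [-0.0003  0.0051  0.001 ] turn -0.0014
```

View pics/w11c.png

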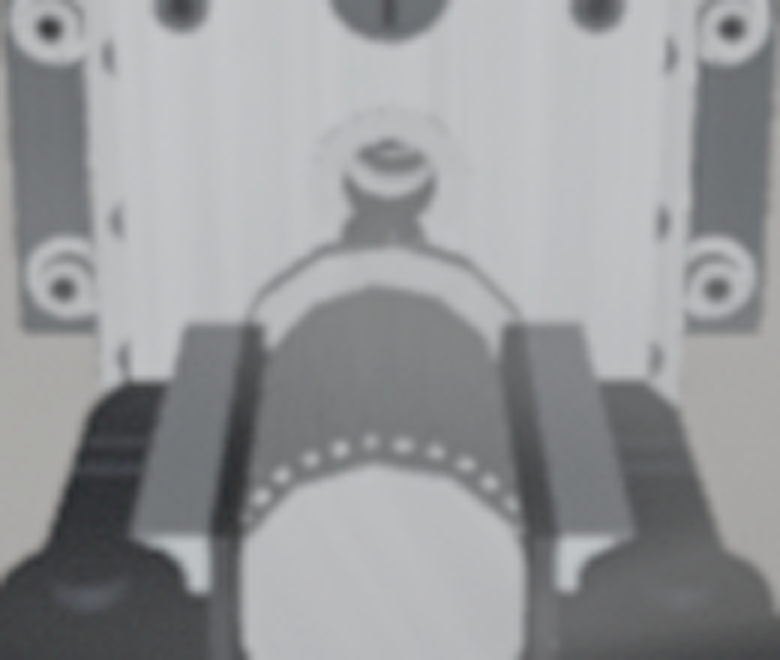

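View pics/s6c.png

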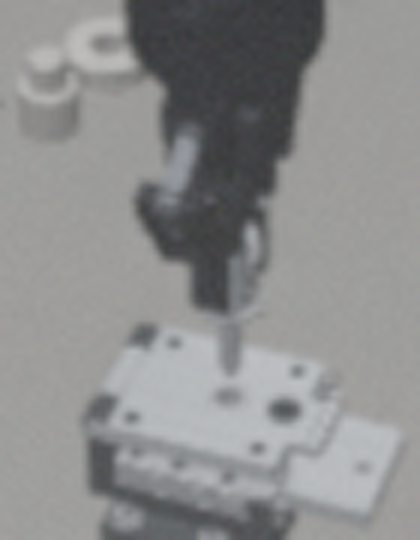

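```bash
python3 - <<'E'
from h import *
c=r.get_calibration('wrist');K=c['K'];T=c['tool_from_camera'];np.set_printoptions(precision=6,suppress=True);print(T,K)
im,C=load('w11')
f=lambda p:np.array(p)/6+[190,180]
infix()
fx=lambda p:((p[:2]-F0)@FX*1000,(p[:2]-F0)@FY*1000)
B=cast(C,f([(390,162)]),.0484)[0];print('bush',fx(B))
for u in (342,427,384.5):
    print('shank z.075?',fx(cast(C,f([(u,238)]),.075)[0]),'tip z .065',fx(cast(C,f([(u,218)]),.065)[0]))
E
```

```text
[[ 0.000512  0.956216  0.292661 -0.074562]
 [ 0.000395 -0.292661  0.956216 -0.142517]
 [ 1.       -0.000374 -0.000528 -0.000434]
 [ 0.        0.        0.        1.      ]] [[303.827926   0.       253.335886]
 [  0.       303.827926 192.361964]
 [  0.         0.         1.      ]]
TCP in fixture mm -0.48884598544582974 -0.29886284555004095 110.0808618347989
bush (np.float64(-2.5545549945732224), np.float64(0.08008175606016757))
shank z.075? (np.float64(-3.3664392313788385), np.float64(-4.916326693608487)) tip z .065 (np.float64(-1.7850585181962852), np.float64(-5.191522127651557))
shank z.075? (np.float64(-3.3746511143048776), np.float64(3.98091883504716)) tip z .065 (np.float64(-1.7929596190462176), np.float64(4.173880490053576))
shank z.075? (np.float64(-3.370545821481398), np.float64(-0.46700115432707257)) tip z .065 (np.float64(-1.7890096906535147), np.float64(-0.5080835059857379))
```

```bash
python3 - <<'E'
from h import *
go(fix(-.7,.3,88),-7.8)
E
```

```text
t 17.45 pos [0.507  0.1958 0.1101] az -7.88 F [-0.4163  0.0368 -0.2131] op 0.0199
shift [0.     0.0221 0.0007] turn -0.0014
```

Emit:
carry_out([
  [[0, 0.006, 0.0007], 0],
  [[0, 0.012, 0.0007], 0],
  [[0, 0.017, 0.0007], 0],
  [[0, 0.022, 0.0007], 0],
])

```text
time_s: 17.85
eef_pos: [0.5067, 0.1963, 0.0876]
tcp_rot: [[0.991, -0.011, 0.137], [-0.137, -0.005, 0.991], [-0.011, -1.0, -0.006]]
contact_force: [0.5, -0.7, -0.9]
opening: 0.02
```

```bash
python3 - <<'E'
from h import *
infix();go(fix(-.7,.3,70),-7.8)
E
```

```text
TCP in fixture mm -0.8230810859030889 0.20347475266638076 87.60979254029266
t 17.85 pos [0.5067 0.1963 0.0876] az -7.87 F [ 0.4885 -0.6658 -0.8634] op 0.02
shift [0.0003 0.0176 0.0002] turn -0.0012
```

Emit:
carry_out([
  [[0.0002, 0.005, 0.0002], 0],
  [[0.0002, 0.01, 0.0002], 0],
  [[0.0002, 0.014, 0.0002], 0],
  [[0.0002, 0.0175, 0.0002], 0],
])

```text
time_s: 18.25
eef_pos: [0.5067, 0.1964, 0.0697]
tcp_rot: [[0.991, -0.012, 0.137], [-0.137, -0.005, 0.991], [-0.011, -1.0, -0.006]]
contact_force: [0.6, -1.0, -1.1]
opening: 0.0199
```

```bash
python3 - <<'E'
from h import *
infix();go(fix(-.7,.3,56.5),-7.8)
E
```

```text
TCP in fixture mm -0.8571126707984726 0.2745686243796628 69.65984197281978
t 18.25 pos [0.5067 0.1964 0.0697] az -7.86 F [ 0.6067 -1.0205 -1.0641] op 0.0199
shift [0.0003 0.0132 0.0001] turn -0.0011
```

Emit:
carry_out([
  [[0.0002, 0.004, 0.0001], 0],
  [[0.0002, 0.008, 0.0001], 0],
  [[0.0002, 0.011, 0.0001], 0],
  [[0.0002, 0.013, 0.0001], 0],
])

```text
time_s: 18.65
eef_pos: [0.5067, 0.1964, 0.0564]
tcp_rot: [[0.991, -0.012, 0.137], [-0.137, -0.005, 0.991], [-0.011, -1.0, -0.006]]
contact_force: [-1.3, -0.4, 3.3]
opening: 0.02
```

```bash
python3 - <<'E'
from h import *
infix();go(fix(-.7,.3,54.3),-7.8)
E
```

```text
TCP in fixture mm -0.7980761353788751 0.28853943546064026 56.44486000666275
t 18.65 pos [0.5067 0.1964 0.0564] az -7.87 F [-1.3028 -0.4351  3.3232] op 0.02
shift [0.0001 0.0021 0.    ] turn -0.0012
```

Emit:
carry_out([
  [[0, 0.0015, 0], 0],
  [[0, 0.003, 0], 0],
  [[0, 0.0045, 0], 0],
  [[0, 0.006, 0], 0],
  [[0, 0.006, 0], 0],
])

```text
time_s: 19.15
eef_pos: [0.5069, 0.1965, 0.0539]
tcp_rot: [[0.991, -0.009, 0.137], [-0.137, -0.006, 0.991], [-0.008, -1.0, -0.007]]
contact_force: [-11.3, -7.6, 46.5]
opening: 0.0196
```

```bash
python3 - <<'E'
from h import *
infix();go(fix(-.7,.3,54.3),-7.8)
E
```

```text
TCP in fixture mm -0.6825797334933219 0.41468574493155197 53.88091430804921
t 19.15 pos [0.5069 0.1965 0.0539] az -7.87 F [-11.3428  -7.578   46.501 ] op 0.0196
shift [-0.     -0.0004 -0.0001] turn -0.0012
```

Emit:
carry_out([
  [[0, 0.0018, 0], 0],
  [[0, 0.0018, 0], 0],
  [[0, 0.0018, 0], 0],
  [[0, 0.0018, 0], 0],
  [[0, 0.0018, 0], 0],
])

```text
time_s: 19.65
eef_pos: [0.5068, 0.1965, 0.054]
tcp_rot: [[0.991, -0.007, 0.137], [-0.137, -0.007, 0.991], [-0.006, -1.0, -0.008]]
contact_force: [-7.2, -4.9, 27.6]
opening: 0.0202
```

```bash
python3 - <<'E'
from h import *
infix();go(fix(-.7,.3,54.3),-7.8)
snap('side','s7'); crop('s7',230,180,300,270,6,'s7c',1.5)
snap('wrist','w12'); crop('w12',130,130,390,325,3,'w12c',1.5)
go(fix(-.7,.3,54.3),-7.8)
E
```

```text
TCP in fixture mm -0.7527006319389891 0.4000006287969087 54.04025044478128
t 19.65 pos [0.5068 0.1965 0.054 ] az -7.87 F [-7.2313 -4.9323 27.6331] op 0.0202
shift [ 0.0001 -0.0003 -0.0001] turn -0.0013
t 19.75 pos [0.5068 0.1965 0.054 ] az -7.87 F [-6.5583 -4.6831 28.4936] op 0.0198
shift [ 0.     -0.0003 -0.0001] turn -0.0012
```

View pics/s7c.png

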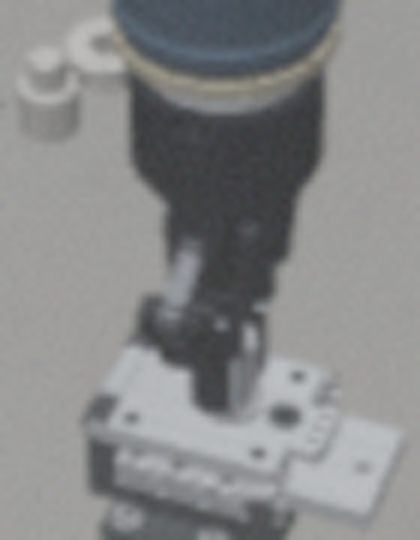

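View pics/w12c.png

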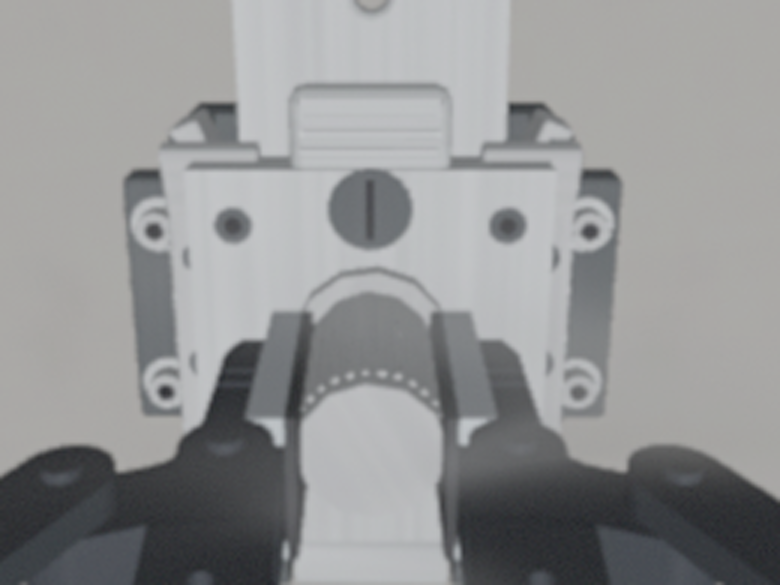

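```bash
python3 - <<'E'
from h import *
print(r.sign_off())
go(fix(-.7,.3,54.3),-7.8)
E
```

```text
the job is handed in; nothing more can be done
None
the job is handed in; nothing more can be done
```

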